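# Set the inner push-and-turn knob of the kiln controller

### The job

On the grey kiln controller, grip the blue inner knob, press it gently until its clutch bites, and turn it anticlockwise (seen from above) under that pressure until the red pointer lines up with the white mark on the black outer ring. Then let the knob spring back up and let go. The outer ring must stay where it is set, the pointer disc must be moved by the knob only, the clutch must not be pressed too hard, and the jar, the stamp and the tape stay where they are.

Things in the scene. Friction and masses are not known exactly. Their poses are not given: they have to be found in the camera images.
- controller: Grey box-shaped kiln controller fixed to the bench, 130 x 120 mm, top face 54 mm above the bench. Origin: centre of its underside, on the common vertical axis (z up) of the two concentric controls. It stands yawed up to 0.3 rad either way. A lever press about 0.38 m tall and a banding wheel stand behind it.
- inner_knob: Blue fluted round knob, the inner control: 34 mm in diameter, 34 mm tall, upright, coaxial with the controller. Origin: centre of its underside, 84 mm above the bench at rest. It sinks at most 14 mm when pressed, against a light return spring (net 1 to 2 N), and springs back up when let go. Unpressed it spins freely and moves nothing.
- knob_top (a point): Centre of the blue knob's top face, 118 mm above the bench at rest. Pressed, the knob meets a worn friction clutch at an unknown depth, 2 to 9 mm down, different each time, only to be felt; from there it resists with about 10 N more per mm. Below 7 N on the clutch it slips; at 9 to 13 N it turns the pointer disc reliably (about 0.05 N m); over 18 N spoils its lining.
- pointer_disc: Flat white disc, 60 mm in diameter, top 70 mm above the bench, under the knob and inside the black ring; carries the red pointer, along its own +x axis, which starts 0.3 rad clockwise to 0.2 rad anticlockwise of the controller's +x axis and stays where it is left. Origin: on the common axis, 58 mm above the bench. Turns only through the knob's clutch; the robot must not touch it. Between the disc and the resting knob there is a 14 mm gap with a 21 mm brass boss.
- pointer_tip (a point): Outer end of the red pointer, 29 mm from the axis on top of the white disc; its frame's x axis points outward along the pointer, z up.
- limit_ring (a joint): Angle of the black outer ring on the controller, rad: 0 = white mark along the controller's +x axis, grows anticlockwise seen from above. Set between 0.75 and 1.2 at the start; it must be left there. The ring is 88 mm outside, 63 mm inside, top 74 mm above the bench, and turns at a touch (0.015 N m).
- ring_mark (a point): Inner end of the white radial mark on top of the black ring, 34 mm from the axis, 74 mm above the bench; its frame's x axis points outward along the mark, z up.
- glaze_jar: Bystander: blue-labelled glaze jar with a black lid, 58 mm in diameter, 73 mm tall, loose, to the right of the controller. Origin: centre of its underside.
- maker_stamp: Bystander: turned brown wooden stamp, 27 mm in diameter, 61 mm tall, standing loose to the left of the controller. Origin: centre of its underside.
- masking_tape: Bystander: roll of yellow masking tape lying flat, 104 mm in diameter, 25 mm tall, further to the right. Origin: centre of its underside.
Not all that is in view belongs to the job. Of the things that look like the controller, the larger one is meant.

How it is judged:
By the outcome, as a careful person would: the job done as asked, in the order asked, and still so for the second after the job is handed in, with the robot touching nothing.
It also fails if it takes over 64 s, if anything falls off the work surface, if the arm or the gripper's body presses on something with over 40 N, if the wrist force passes 120 N, or if a joint passes its speed limit or range.

### The arm

A 6-joint arm with a two-finger parallel gripper is mounted at the origin on a cart in front of the work surface, level with it; the furniture and walls round the work are solid. World frame = base frame: x ahead of the robot, y to its left, z up, the work surface at z = 0. Lengths are in mm, angles in rad, forces in N, time in s.
With the tool pointing down it reaches from about 350 to 775 mm from the base axis. Payload 7.3 kg.
Tool frame: the origin (TCP) lies at the very end of the fingers, on their centre line; the grasp point (between the pads) lies 19 mm behind it (pinch_z is the distance from the TCP to the grasp point, in mm); z points along the fingers, y is the direction in which the jaws open and shut (so a half turn about z gives the same grasp; the last joint's range is limited). The gripper opens to 92 mm and grips with 3 to 60 N. Pads are 19 mm wide; open, the fingers measure 130 mm over their backs; the gripper's body (75 mm by 190 mm) begins 47 mm behind the grasp point.
Start: joints at [-1.317, 0.342, 1.524, -0, 1.275, -0.146], TCP at [204.372, -483.612, 192.341] pointing down, gripper open.
Joint ranges: [-2.53, 2.53], [-0.77, 2.02], [0.04, 2.7], [-1, 4.14], [0.28, 2.66], [-3.11, 3.11]. Speed limits (rad/s): [2.57, 2.57, 3.14, 3.14, 3.14, 3.14].

### API

Orientations are given as [roll, pitch, yaw] about the fixed x, y, z axes, in that order (R = Rz(yaw) Ry(pitch) Rx(roll)).
In Python, from plant import * gives the robot as it stands.
- The arm moves only by the tool step_arm, never from a script. Its argument "moves" is one flat list of numbers, 7 for each row, row after row: the shift along the tool's x, y, z scaled (see below), then the turn, a rotation vector about the tool's x, y, z scaled (see below), then the closure, from -1 (fully open) to 1 (shut). A call has 1 to 8 rows; each row shifts and turns the pose as measured when the row begins, along the tool's axes as they then stand; what a row does not reach is not made up. The controller multiplies each number of a shift by 2 cm and each number of a turn by 4 degrees. A row lasts 1/12 s, in which the tool goes at most 41.7 mm and 7.16 degrees, less where a joint would pass 70% of its speed; a pose out of reach is approached as far as the arm can. A call with a number of a shift or a turn outside -1 to 1 is refused whole. A call with a gripper value outside its range is refused whole. The fingers move at their own pace and stop on an object; the grip force is fixed at half the most. Time passes only in rows, so rows that do not move let the fingers close. It gives the time, the measured TCP pose, the force and the opening at its end, in the units of the state.
- get_obs(): the state, without advancing time (a new reading comes with each control period).
- capture(name): name is "side" or "top"; returns the picture (420x560x3 uint8, red, green, blue); there is no depth.
- get_calibration(name): a dict with "mtx" (3x3 intrinsics, pixels), "eye" and "orientation" of the camera in the world. Camera axes: x right, y down, z forward; pixel columns grow to the right and rows downward; lengths in mm; the calibration is good to about 2 mm. A picture is of the moment at which its call begins. get_calibration takes no time and is no camera call.
- close_job(): hands the job in, once; it reports no verdict.
The state is a dict: "time": time; "joint_positions": joint angles; "dq": joint speeds; "tau": joint torques, N m; "tool_pos": TCP position; "tcp_rot": TCP orientation; "contact_force": force on the tool from outside, world axes, zero at the start; "moment": the same for the moment, N m; "grip_width": finger opening in mm.
Only numpy, scipy, OpenCV 4.12 (cv2) and the standard library are available. Lean on these libraries where they do the work, as an engineer would, in place of code of your own. Each camera call takes 0.05 s, during which the arm holds its last target.

## Working session

There is one attempt and no reset: what is moved stays moved. The work goes in short steps, Python scripts to look and compute and a tool call to move; the robot and the scene stay as the last step left them, time stands still between calls to the robot, and variables do not carry over. Pictures are saved under pics/ and viewed, and the job is handed in when it is done.

Besides the shell and the picture viewer there is one more tool, called after "Call:" by a JSON object that holds its "name" and its "arguments", one argument or row to a line. step_arm: Moves the arm, as the interface text tells. Shifts and turns lie within -1 to 1; 1 stands for 2 cm of shift or 4 degrees of turn. Its arguments: {"type":"object","properties":{"moves":{"type":"array"}},"required":["moves"]}

```bash
ls; mkdir -p pics; python3 - <<'E'
from plant import *
import cv2
for n in("side","top"):
    c=get_calibration(n);print(n,c)
    im=capture(n);cv2.imwrite(f"pics/{n}0.png",im[:,:,::-1])
o=get_obs();print(o)
E
```

```text
pics
side {'mtx': array([[380.67206124,   0.        , 285.64006596],
       [  0.        , 380.67206124, 213.40757713],
       [  0.        ,   0.        ,   1.        ]]), 'eye': array([150.42035618, 766.85146966, 480.51111303]), 'orientation': array([-2.0095893 ,  0.01117261, -2.72216707])}
top {'mtx': array([[420.39959075,   0.        , 284.27444547],
       [  0.        , 420.39959075, 211.0341178 ],
       [  0.        ,   0.        ,   1.        ]]), 'eye': array([ 390.40799761,   21.60981382, 1047.53224777]), 'orientation': array([-3.05252588,  0.02263686, -1.56292327])}
{'time': 0.1, 'joint_positions': array([-1.31700019e+00,  3.42643430e-01,  1.52490257e+00,  5.92924993e-06,
        1.27540367e+00, -1.45997652e-01]), 'dq': array([ 0.00128068, -0.00079679, -0.00149238,  0.00064975,  0.00015937,
        0.00011376]), 'tau': array([ 1.61874119e-03, -4.32005847e+01, -2.44693279e+01,  7.20303459e-02,
        5.26095985e-02, -5.39410462e-05]), 'tool_pos': array([ 204.26647358, -483.19626026,  191.72608864]), 'tcp_rot': array([-3.14025090e+00, -2.03027727e-04,  3.99791918e-01]), 'contact_force': array([-0.04600939, -0.12106665, -0.90609713]), 'moment': array([-0.01685999,  0.05686013, -0.01682598]), 'grip_width': 91.76696541358784}
```

View pics/side0.png

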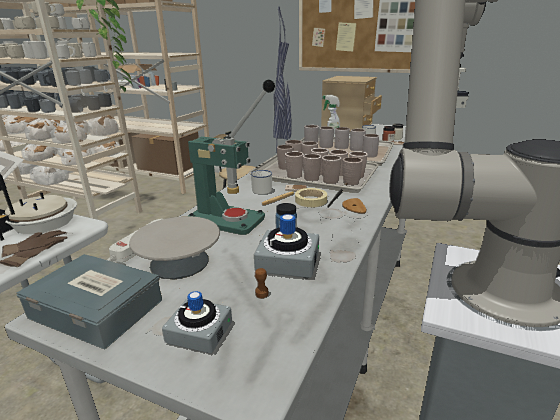

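View pics/top0.png

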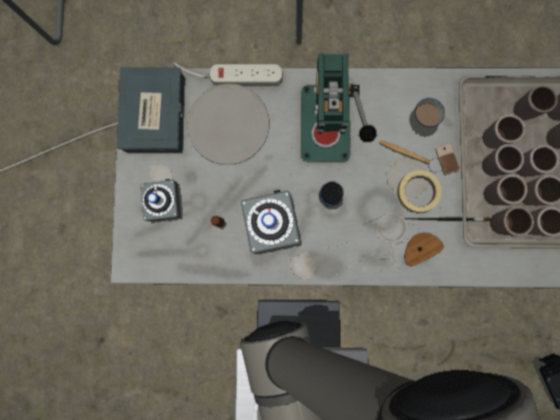

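In the side view, two controllers show a blue knob: one near (287,225) and one near (196,300). In the top view they are at (270,222) and (159,200). The one at (270,222) is larger, so it's the target, with the stamp at (217,221) to its left, the jar at (331,195) to its right and the tape at (420,191). I'll check this in a close crop.

```bash
cat > h.py <<'E'
import numpy as np,cv2
from scipy.spatial.transform import Rotation as R
from plant import *
def ray(n,u,v):
    c=get_calibration(n);K=c["mtx"]
    d=R.from_euler("xyz",c["orientation"]).apply(np.linalg.solve(K,[u,v,1.]))
    return c["eye"],d
def onz(n,u,v,z):
    e,d=ray(n,u,v);return e+d*(z-e[2])/d[2]
def proj(n,p):
    c=get_calibration(n)
    q=R.from_euler("xyz",c["orientation"]).inv().apply(np.asarray(p,float)-c["eye"]);q=q@c["mtx"].T
    return q[...,:2]/q[...,2:]
E
python3 - <<'E'
from h import *
t=cv2.imread("pics/top0.png");s=cv2.imread("pics/side0.png")
a=cv2.resize(t[180:260,230:350],(780,520),interpolation=cv2.INTER_CUBIC);cv2.imwrite("pics/c1.png",a)
a=cv2.resize(s[195:285,245:330],(566,600),interpolation=cv2.INTER_CUBIC);cv2.imwrite("pics/c2.png",a)
for n,p,z in(("big",(270,222),118),("stamp",(217,221),61),("jar",(331,195),73)):print(n,onz("top",*p,z))
h=cv2.cvtColor(t,cv2.COLOR_BGR2HSV)
m=cv2.inRange(h,(100,120,60),(125,255,255));n,l,st,c=cv2.connectedComponentsWithStats(m)
for i in range(1,n):
    if st[i,4]>15:print(st[i],c[i],onz("top",*c[i],110))
E
```

```text
big [448.67866998  74.76982503 118.        ]
stamp [453.80876503 203.27121971  61.        ]
jar [515.4265168  -64.24199076  73.        ]
[154 195   5   8  21] [156.14285714 199.04761905] [499.49665034 333.48034382 110.        ]
[263 216  13  11  30] [271.43333333 222.63333333] [447.78271647  72.00431848 110.        ]
```

View pics/c1.png

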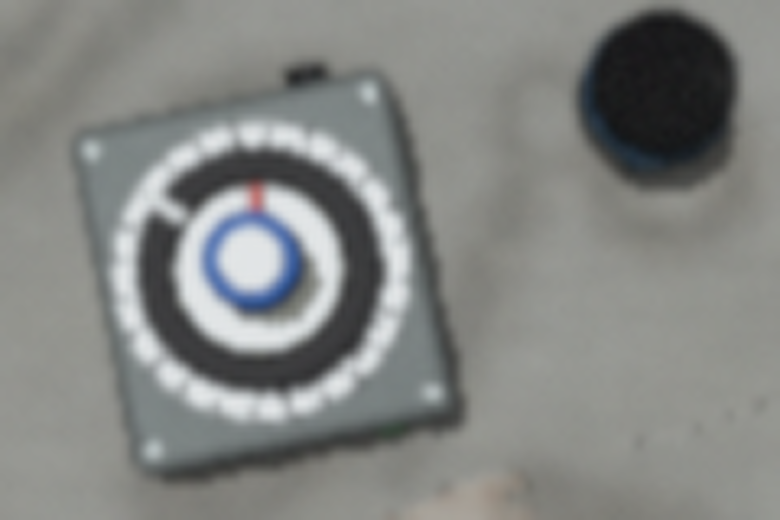

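View pics/c2.png

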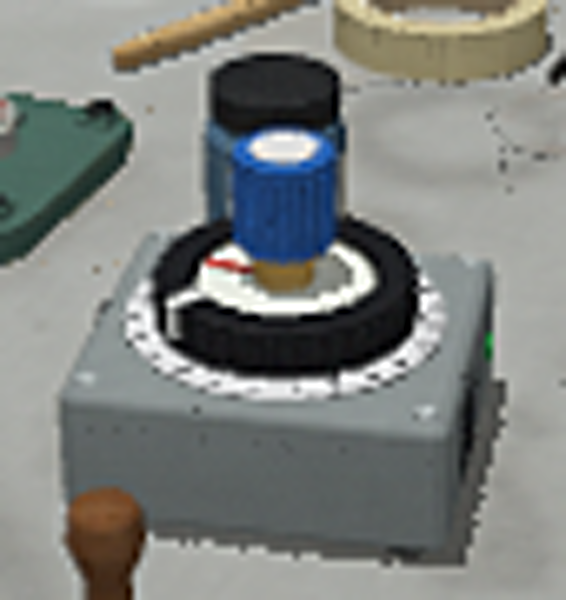

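The crops confirm the large controller: blue knob, red pointer pointing up at crop (257,197), and white mark at upper left (175,208). Next I'll measure them.

```bash
cat > meas.py <<'E'
from h import *
import sys
def cen(w):
    v,u=np.nonzero(w>0);k=w[v,u];return np.array([(u*k).sum(),(v*k).sum()])/k.sum()
def axis(t):
    # controller axis from disc+ring dark region: ellipse of ring's outer outline (z=74)
    g=t.max(2);m=(g<95).astype(np.uint8)*255
    return m
def meas(fn,n,c0):
    t=cv2.imread(fn).astype(float)
    b,g,r=cv2.split(t)
    H,W=b.shape;vv,uu=np.mgrid[:H,:W]
    # world coords on z=70 and z=74 for each pixel around
    def grid(z):
        e,d0=ray(n,0,0);_,dx=ray(n,1,0);_,dy=ray(n,0,1)
        D=d0+(dx-d0)*uu[...,None]+(dy-d0)*vv[...,None]
        return e+D*((z-e[2])/D[...,2])[...,None]
    P70=grid(70)[...,:2]-c0;P74=grid(74)[...,:2]-c0
    r70=np.hypot(P70[...,0],P70[...,1]);r74=np.hypot(P74[...,0],P74[...,1])
    red=np.clip(r-np.maximum(g,b)-30,0,None)*(r70<36)
    wh=np.clip(np.minimum(np.minimum(r,g),b)-95,0,None)*(r74>35.5)*(r74<43)
    for nm,w,P in(("red",red,P70),("mark",wh,P74)):
        if w.sum()==0:print(n,nm,"none");continue
        q=(P*w[...,None]).sum((0,1))/w.sum();print(n,nm,(w>0).sum(),"ang",round(float(np.arctan2(q[1],q[0])),3),"r",round(float(np.hypot(*q)),1),q.round(1)+c0)
E
python3 - <<'E'
from meas import *
for fn,n,box in(("pics/top0.png","top",(240,300,190,255)),("pics/side0.png","side",(260,316,205,255))):
    t=cv2.imread(fn);S=8
    a=cv2.resize(t[box[2]:box[3],box[0]:box[1]],None,fx=S,fy=S,interpolation=cv2.INTER_CUBIC)
    g=a.max(2);m=(g<85).astype(np.uint8)
    nn,l,st,c=cv2.connectedComponentsWithStats(m)
    off=np.array(box)[[0,2]]
    for i in range(1,nn):
        if st[i,4]<3000:continue
        cs,_=cv2.findContours((l==i).astype(np.uint8),cv2.RETR_EXTERNAL,cv2.CHAIN_APPROX_NONE)
        cc=cv2.convexHull(max(cs,key=cv2.contourArea))
        p=(cc[:,0]+.5)/S-.5+off
        w=np.array([onz(n,*x,74) for x in p])
        A=np.c_[2*w[:,:2],np.ones(len(w))];s=np.linalg.lstsq(A,(w[:,:2]**2).sum(1),rcond=None)[0]
        print(n,st[i],"c",s[:2],"r",np.sqrt(s[2]+s[:2]@s[:2]),len(w))
    # knob: blue
    h=cv2.cvtColor(a,cv2.COLOR_BGR2HSV);m=cv2.inRange(h,(100,110,60),(125,255,255))
    nn,l,st,c=cv2.connectedComponentsWithStats(m);i=1+np.argmax(st[1:,4])
    cs,_=cv2.findContours((l==i).astype(np.uint8),cv2.RETR_EXTERNAL,cv2.CHAIN_APPROX_NONE)
    (u,v),rr=cv2.minEnclosingCircle(max(cs,key=cv2.contourArea));p=(np.array([u,v])+.5)/S-.5+off
    print("knob",n,p,2*rr/S,"px", onz(n,*p,112))
E
```

```text
top [   95   107   293   293 27288] c [453.47234405  78.2110255 ] r 42.461097160234004 55
top [ 118  289  362  223 8780] c [423.4549792  69.2084322] r 58.27379200193205 20
knob top [268.57673454 219.82930183] 14.523659706115723 px [453.88809971  78.34648698 112.        ]
side [  132     0   163   107 12139] c [506.55706515 -41.15782337] r 37.409459577722004 18
side [  62   94  100  229 6151] c [566.35402798  89.31568784] r 91.82734999115749 19
side [   82   177   301   197 25992] c [449.44954369  93.1994941 ] r 52.17806899095879 30
knob side [288.48514938 222.81640816] 23.669429779052734 px [448.76871642  92.7235412  112.        ]
```

```bash
python3 - <<'E'
from meas import *
s=(245+285/6.66-.5,195+147/6.66-.5);t=(230+252/6.5-.5,180+258/6.5-.5)
print(s,t,onz("side",*s,118),onz("top",*t,118))
e1,d1=ray("side",*s);e2,d2=ray("top",*t)
A=np.c_[d1,-d2];k=np.linalg.lstsq(A,e2-e1,rcond=None)[0];print(e1+d1*k[0],e2+d2*k[1])
for c in((453.6,78.3),(452.6,78.3),(453.6,79.3)):meas("pics/top0.png","top",np.array(c))
q=onz("side",*s,118)[:2];meas("pics/side0.png","side",q);meas("pics/side0.png","side",np.array((453.6,78.3)))
# controller yaw from the corner screws (crop px) at z=54
P=[onz("top",230+x/6.5-.5,180+y/6.5-.5,54)[:2] for x,y in((92,150),(370,93),(433,392),(152,449))]
print(np.mean(P,0)); 
for i,j,o in((3,0,0),(2,1,0),(1,0,-np.pi/2),(2,3,-np.pi/2)):
    d=P[j]-P[i];print(np.hypot(*d),np.arctan2(d[1],d[0])+o)
E
```

```text
(287.2927927927928, 216.57207207207207) (268.2692307692308, 219.19230769230768) [458.66395337  76.549469   118.        ] [454.89273404  78.68140782 118.        ]
[457.30468009  79.59351946 119.59857876] [454.79814008  78.59768835 119.36354954]
top red 8 ang 0.077 r 27.2 [480.7  80.4]
top mark 28 ang 0.997 r 34.4 [472.3 107.2]
top red 8 ang 0.075 r 28.2 [480.7  80.4]
top mark 32 ang 1.459 r 24.9 [455.4 103. ]
top red 8 ang 0.041 r 27.1 [480.7  80.4]
top mark 38 ang 1.251 r 34.6 [464.5 112.2]
side red 10 ang 0.06 r 22.1 [480.66395337  77.849469  ]
side mark 13 ang 0.845 r 17.7 [470.46395337  89.749469  ]
side red 10 ang -0.016 r 27.1 [480.7  77.9]
side mark 20 ang -3.033 r 7.8 [445.9  77.5]
[454.88206377  79.07081298]
111.52390650774964 0.21344104438830297
111.69159852126063 0.21347121543124256
104.02700692953127 0.20872777755324834
104.03130224412561 0.20711600988258594
```

```bash
cat > prof.py <<'E'
from h import *
def polar(fn,n,c,z,out,R=48,S=3,w=240):
    # resampled strip: angle (cols, -0.6..2.0) x radius (rows)
    t=cv2.imread(fn);th=np.linspace(-.6,2.0,521);rr=np.arange(14,R,.25)
    T,RR=np.meshgrid(th,rr);P=np.stack([c[0]+RR*np.cos(T),c[1]+RR*np.sin(T),np.full_like(T,z)],-1)
    uv=proj(n,P).astype(np.float32)
    im=cv2.remap(t,uv[...,0],uv[...,1],cv2.INTER_CUBIC)
    if out:cv2.imwrite(out,cv2.resize(im,None,fx=1.5,fy=3))
    return th,rr,im.astype(float)
def peak(fn,n,c,z,kind,r0,r1,lo,hi):
    th,rr,im=polar(fn,n,c,z,None)
    b,g,r=im[...,0],im[...,1],im[...,2]
    f=np.clip(r-np.maximum(g,b),0,None) if kind=="red" else im.min(2)
    k=(rr>=r0)&(rr<=r1);p=f[k].mean(0);a=(th>lo)&(th<hi);p=p[a];t=th[a]
    base=np.percentile(p,30);w=np.clip(p-base-.3*(p.max()-base),0,None)
    return round(float((w*t).sum()/w.sum()),3),round(float(p.max()-base),1)
E
python3 - <<'E'
from prof import *
polar("pics/top0.png","top",(454,78.5),74,"pics/p_top.png")
for c in((453.6,78.3),(454.5,78.3),(454,79),(454,78.5)):
    print(c,"red",peak("pics/top0.png","top",c,70,"red",21,29,-.5,.6),"mark",[peak("pics/top0.png","top",c,74,"w",a,b,.8,1.5) for a,b in((34.5,43),(36,39),(39,42))])
for c in((457.5,77),(458.5,76.5),(456,78)):
    print(c,"red",peak("pics/side0.png","side",c,70,"red",21,29,-.5,.6),"mark",[peak("pics/side0.png","side",c,74,"w",a,b,.8,1.5) for a,b in((34.5,43),(36,39),(39,42))])
polar("pics/side0.png","side",(457.5,77),74,"pics/p_side.png")
E
```

```text
Traceback (most recent call last):
  File "prof.py", line 6, in polar
    uv=proj(n,P).astype(np.float32)
       ~~~~^^^^^
  File "h.py", line 12, in proj
    q=R.from_euler("xyz",c["orientation"]).inv().apply(np.asarray(p,float)-c["eye"]);q=q@c["mtx"].T
  File "scipy/spatial/transform/_rotation.pyx", line 2580, in scipy.spatial.transform._rotation.Rotation.apply
ValueError: Expected input of shape (3,) or (P, 3), got (136, 521, 3).
```

```bash
sed -i 's/^    q=R.from_euler.*/    q=(np.asarray(p,float)-c["eye"])@R.from_euler("xyz",c["orientation"]).as_matrix();q=q@c["mtx"].T/' h.py
python3 - <<'E'
from prof import *
polar("pics/top0.png","top",(454,78.5),74,"pics/p_top.png")
for c in((453.6,78.3),(454.5,78.3),(454,79),(454,78.5)):
    print(c,"red",peak("pics/top0.png","top",c,70,"red",21,29,-.5,.6),"mark",[peak("pics/top0.png","top",c,74,"w",a,b,.8,1.5) for a,b in((34.5,43),(36,39),(39,42))])
for c in((457.5,77),(458.5,76.5),(456,78)):
    print(c,"red",peak("pics/side0.png","side",c,70,"red",21,29,-.5,.6),"mark",[peak("pics/side0.png","side",c,74,"w",a,b,.8,1.5) for a,b in((34.5,43),(36,39),(39,42))])
polar("pics/side0.png","side",(457.5,77),74,"pics/p_side.png")
E
```

```text
(453.6, 78.3) red (0.075, 49.9) mark [(0.991, 130.2), (0.991, 135.2), (0.993, 132.7)]
(454.5, 78.3) red (0.077, 56.3) mark [(1.011, 130.5), (1.012, 135.5), (1.011, 131.7)]
(454, 79) red (0.049, 53.2) mark [(0.991, 128.1), (0.991, 135.3), (0.991, 127.7)]
(454, 78.5) red (0.068, 53.0) mark [(0.997, 129.8), (0.998, 135.3), (0.998, 131.4)]
(457.5, 77) red (0.03, 131.2) mark [(0.971, 217.9), (0.967, 241.6), (0.972, 229.2)]
(458.5, 76.5) red (0.052, 130.5) mark [(1.0, 217.0), (0.997, 239.4), (1.0, 231.6)]
(456, 78) red (-0.016, 122.8) mark [(0.924, 221.3), (0.92, 242.0), (0.927, 224.6)]
```

View pics/p_top.png

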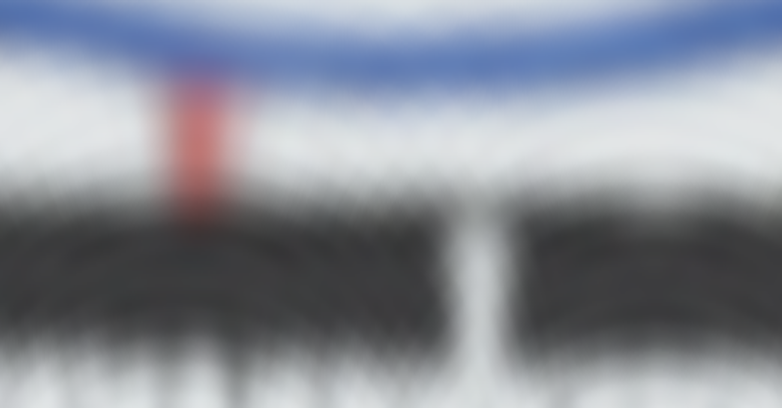

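View pics/p_side.png

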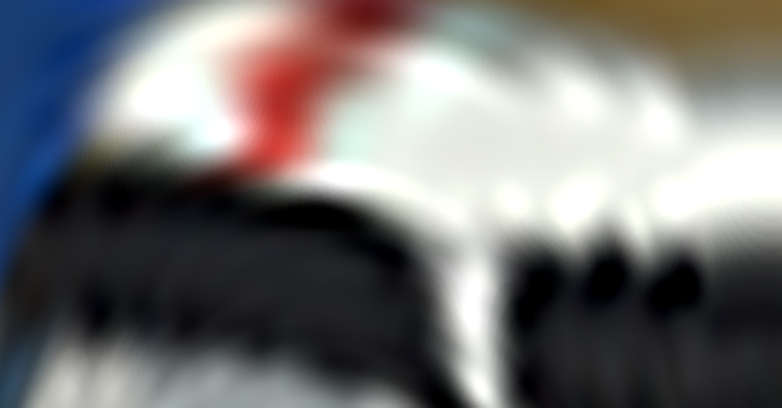

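Both views agree: the pointer is at about 0.065 rad and the mark at about 1.00 rad in the world frame, so the turn is about 0.93 rad anticlockwise. The axis is at about (455, 78.5). Ring radius, knob height and screw spacing are all consistent with the sizes given. I'll start the approach.

Call:
{"name": "step_arm", "arguments": {
  "moves": [0.9,-0.8,-0.2,0,0,0,-1,1,-0.93,-0.2,0,0,0,-1,1,-0.93,-0.1,0,0,0,-1,1,-0.93,0,0,0,0,-1,1,-0.93,0,0,0,0,-1,1,-0.93,0,0,0,0,-1,1,-0.93,0,0,0,0,-1,1,-0.93,0,0,0,0,-1]
}}

```text
time: 0.77
tool_pos: [293.0, -281.8, 198.6]
tcp_rot: [-3.134, 0.001, 0.391]
contact_force: [1.5, -0.4, -0.5]
grip_width: 92.2
```

Call:
{"name": "step_arm", "arguments": {
  "moves": [1,-0.93,0,0,0,0,-1,1,-0.93,0,0,0,0,-1,1,-0.93,0,0,0,0,-1,1,-0.93,0,0,0,0,-1,1,-0.93,0,0,0,0,-1,1,-0.93,0,0,0,0,-1,1,-0.93,0,0,0,0,-1,1,-0.93,0,0,0,0,-1]
}}

```text
time: 1.43
tool_pos: [385.2, -71.5, 198.4]
tcp_rot: [-3.131, 0.002, 0.389]
contact_force: [0.3, -0.4, -0.0]
grip_width: 92.1
```

```bash
cat > go.py <<'E'
from h import *
import sys
def rel(tgt,yaw=None):
    o=get_obs();r=R.from_euler("xyz",o["tcp_rot"])
    d=r.inv().apply(np.array(tgt)-o["tool_pos"])
    t=(r.inv()*R.from_euler("xyz",[np.pi,0,yaw if yaw is not None else o["tcp_rot"][2]])).as_rotvec()
    print("t",round(o["time"],2),"pos",o["tool_pos"].round(1),"rot",o["tcp_rot"].round(3),"F",o["contact_force"].round(1),"M",o["moment"].round(2),"w",round(o["grip_width"],1),"q6",o["joint_positions"][5].round(2))
    print("units shift",(d/20).round(2),"turn",(np.degrees(t)/4).round(2))
rel([float(x) for x in sys.argv[1:4]],float(sys.argv[4]) if len(sys.argv)>4 else None)
E
python3 go.py 455 78.5 180 0.4
```

```text
t 1.43 pos [385.2 -71.5 198.4] rot [-3.131e+00  2.000e-03  3.890e-01] F [ 0.3 -0.4 -0. ] M [-0.03 -0.05 -0.01] w 92.1 q6 0.79
units shift [ 6.08 -5.6   0.96] turn [-0.15  0.03 -0.15]
```

Call:
{"name": "step_arm", "arguments": {
  "moves": [1,-0.93,0,0,0,0,-1,1,-0.93,0,0,0,0,-1,1,-0.93,0.1,-0.1,0,0,-1,1,-0.9,0.2,0,0,-0.1,-1,0.7,-0.65,0.2,0,0,0,-1,0.4,-0.4,0.2,0,0,0,-1,0.2,-0.2,0,0,0,0,-1,0,0,0,0,0,0,-1]
}}

```text
time: 2.1
tool_pos: [447.0, 72.8, 182.6]
tcp_rot: [-3.136, 0.005, 0.403]
contact_force: [0.0, -0.8, -0.1]
grip_width: 91.8
```

```bash
python3 go.py 455 78.5 150 0.4; python3 - <<'E'
from h import *
for n in("top","side"):
    a=capture(n)[:,:,::-1];cv2.imwrite(f"pics/{n}1.png",a)
print(get_obs()["time"])
E
python3 - <<'E'
import cv2,numpy as np
t=cv2.imread("pics/side1.png")[130:290,210:350]
cv2.imwrite("pics/c3.png",cv2.resize(t,(525,600),interpolation=cv2.INTER_CUBIC))
E
```

```text
t 2.1 pos [447.   72.8 182.6] rot [-3.136  0.005  0.403] F [ 0.  -0.8 -0.1] M [-0.03 -0.02 -0.04] w 91.8 q6 1.16
units shift [ 0.49 -0.1   1.63] turn [-0.08  0.07  0.05]
2.2
```

View pics/c3.png

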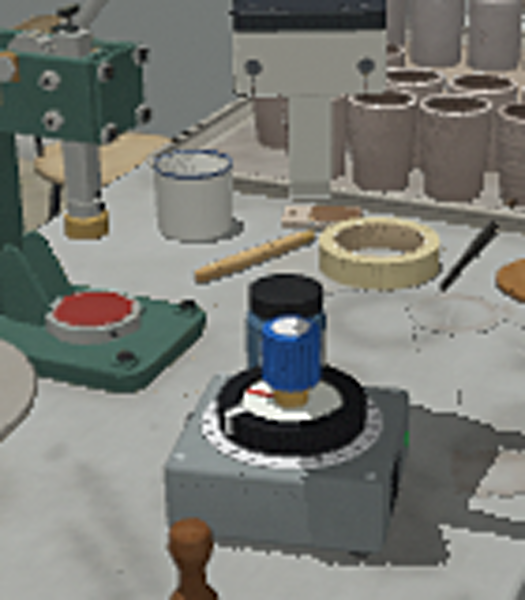

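View pics/top1.png

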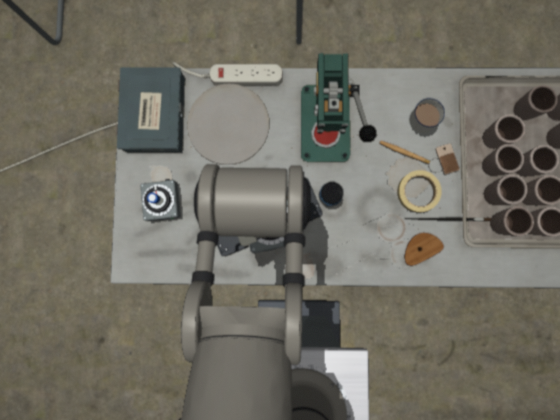

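The side view shows the gripper above and just behind the knob, with the fingertip at crop (310,205) and the knob top at (290,325). The top view is hidden by the wrist. I'll check the side camera's bias against the known fingertip.

```bash
python3 - <<'E'
from h import *
t=np.array([447,72.8,182.6]);y=np.array([np.sin(.403),-np.cos(.403),0]);x=np.array([np.cos(.403),np.sin(.403),0])
for sg in(-1,1):
  for d in(46,65):
    print(sg,d,[proj("side",t+sg*y*d+x*e) .round(1)for e in(-9.5,9.5)])
a=cv2.imread("pics/side1.png")[150:195,270:315]
cv2.imwrite("pics/c4.png",cv2.resize(a,(585,585),interpolation=cv2.INTER_NEAREST))
print(proj("side",[455,78.5,118]))
E
```

```text
-1 46 [array([297.5, 197.8]), array([288. , 197.8])]
-1 65 [array([297.6, 201.5]), array([287.9, 201.5])]
1 46 [array([297. , 181.8]), array([288.5, 181.9])]
1 65 [array([296.9, 178.9]), array([288.6, 178.9])]
[288.46150613 217.20531465]
```

View pics/c4.png

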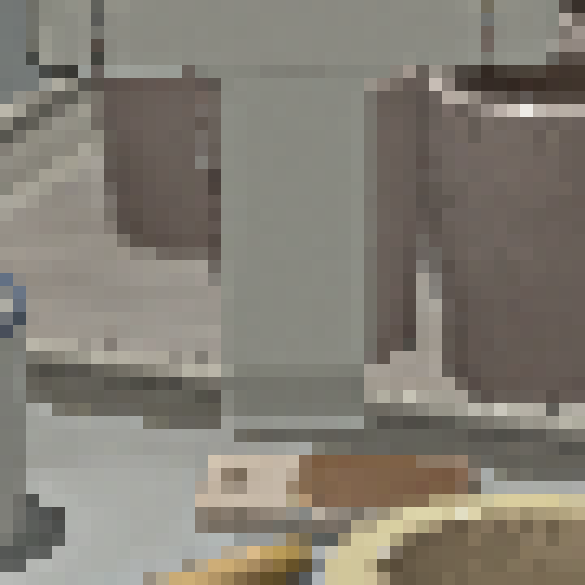

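```bash
python3 - <<'E'
from h import *
o=get_obs();t=o["tool_pos"];yw=o["tcp_rot"][2];print(t,yw,o["contact_force"])
y=np.array([np.sin(yw),-np.cos(yw),0]);x=np.array([np.cos(yw),np.sin(yw),0])
for sg in(-1,1):
  for d in(46,65,95):
    print(sg,d,[proj("side",t+sg*y*d+[0,0,h]) .round(1)for h in(0,40,66)])
a=cv2.imread("pics/side1.png")[60:240,200:360]
cv2.imwrite("pics/c5.png",cv2.resize(a,(533,600),interpolation=cv2.INTER_NEAREST))
E
```

```text
[446.64813999  71.61752591 182.81231184] 0.4022388544589852 [-0.12689832  0.4305404   1.36041855]
-1 46 [array([293.1, 197.5]), array([293.1, 178.8]), array([293. , 166.2])]
-1 65 [array([293.1, 201.2]), array([293.1, 182.2]), array([293. , 169.3])]
-1 95 [array([293.1, 207.5]), array([293.1, 187.8]), array([293. , 174.6])]
1 46 [array([293.1, 181.6]), array([293. , 164.4]), array([293. , 152.9])]
1 65 [array([293.1, 178.7]), array([293. , 161.8]), array([293. , 150.5])]
1 95 [array([293.1, 174.3]), array([293. , 157.9]), array([293. , 146.9])]
```

View pics/c5.png

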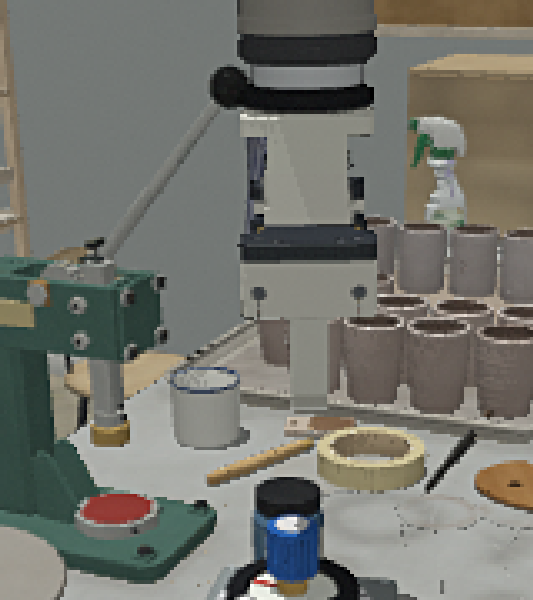

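The gripper looks about 19 px higher in the side image than the reported TCP predicts. I'll move partway down, still clear of the knob, and look again before trusting the height.

Call:
{"name": "step_arm", "arguments": {
  "moves": [0.3,-0.1,0.5,0,0,0,-1,0.2,0,0.5,0,0,0,-1,0,0,0.3,0,0,0,-1,0,0,0.1,0,0,0,-1,0,0,0,0,0,0,-1,0,0,0,0,0,0,-1]
}}

```text
time: 2.7
tool_pos: [454.9, 74.6, 151.7]
tcp_rot: [-3.137, 0.006, 0.397]
contact_force: [-0.8, 0.2, 0.6]
grip_width: 91.6
```

```bash
python3 go.py 455 78.5 150 0.4; python3 - <<'E'
from h import *
o=get_obs();t=o["tool_pos"];yw=o["tcp_rot"][2]
im=capture("side")[:,:,::-1].copy();cv2.imwrite("pics/side2.png",im)
y=np.array([np.sin(yw),-np.cos(yw),0]);x=np.array([np.cos(yw),np.sin(yw),0])
for sg in(-1,1):
  for d in(46,65,95):
    print(sg,d,[proj("side",t+sg*y*d+[0,0,h]) .round(1)for h in(0,66)])
a=im[100:240,220:360]
cv2.imwrite("pics/c6.png",cv2.resize(a,(600,600),interpolation=cv2.INTER_NEAREST))
E
```

```text
t 2.7 pos [454.9  74.6 151.7] rot [-3.137  0.006  0.397] F [-0.8  0.2  0.6] M [0.   0.04 0.04] w 91.6 q6 1.17
units shift [ 0.08 -0.18  0.08] turn [-0.07  0.08 -0.04]
-1 46 [array([288.8, 211.4]), array([288.5, 181.2])]
-1 65 [array([288.6, 215.4]), array([288.4, 184.6])]
-1 95 [array([288.4, 222. ]), array([288.1, 190.3])]
1 46 [array([289.4, 194.4]), array([289.2, 166.6])]
1 65 [array([289.5, 191.3]), array([289.3, 164. ])]
1 95 [array([289.6, 186.6]), array([289.4, 160. ])]
```

View pics/c6.png

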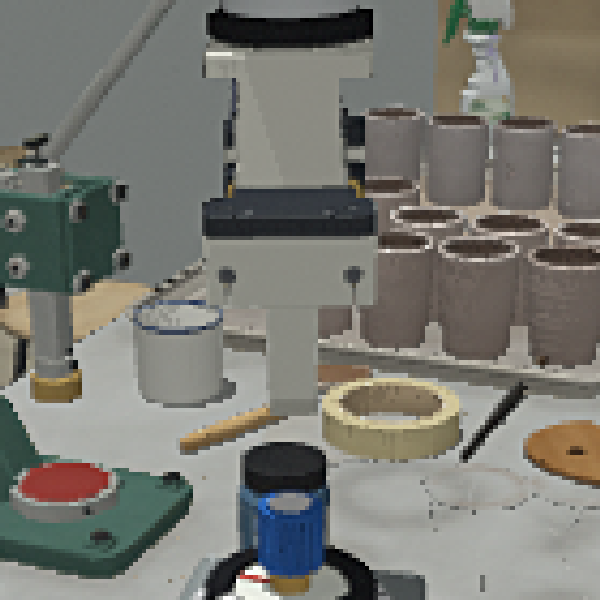

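Call:
{"name": "step_arm", "arguments": {
  "moves": [0.1,-0.18,0.5,0,0,0,-1,0,0,0.5,0,0,0,-1,0,0,0.3,0,0,0,-1,0,0,0.2,0,0,0,-1,0,0,0,0,0,0,-1,0,0,0,0,0,0,-1]
}}

```text
time: 3.25
tool_pos: [456.6, 78.3, 122.5]
tcp_rot: [-3.139, 0.002, 0.396]
contact_force: [0.2, 0.1, -0.3]
grip_width: 91.8
```

```bash
python3 go.py 455 78.5 110 0.4; python3 - <<'E'
from h import *
o=get_obs();t=o["tool_pos"];yw=o["tcp_rot"][2]
im=capture("side")[:,:,::-1].copy();cv2.imwrite("pics/side3.png",im)
y=np.array([np.sin(yw),-np.cos(yw),0]);x=np.array([np.cos(yw),np.sin(yw),0])
for sg in(-1,1):
  for d in(46,65,95):
    print(sg,d,[proj("side",t+sg*y*d+[0,0,h]) .round(1)for h in(0,66)])
a=im[130:270,220:360]
cv2.imwrite("pics/c7.png",cv2.resize(a,(600,600),interpolation=cv2.INTER_NEAREST))
E
```

```text
t 3.25 pos [456.6  78.3 122.5] rot [-3.139e+00  2.000e-03  3.960e-01] F [ 0.2  0.1 -0.3] M [-0.01  0.   -0.03] w 91.8 q6 1.18
units shift [-0.07 -0.04  0.63] turn [-0.04  0.03 -0.05]
-1 46 [array([287.4, 224.7]), array([287.1, 195.4])]
-1 65 [array([287.2, 228.9]), array([286.9, 199.1])]
-1 95 [array([286.9, 236. ]), array([286.6, 205.3])]
1 46 [array([288.2, 206.6]), array([287.9, 179.6])]
1 65 [array([288.3, 203.3]), array([288.1, 176.7])]
1 95 [array([288.5, 198.3]), array([288.3, 172.4])]
```

View pics/c7.png

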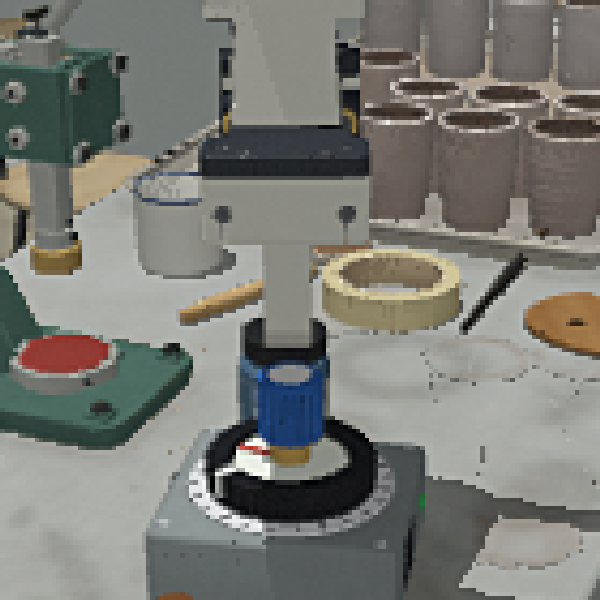

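Call:
{"name": "step_arm", "arguments": {
  "moves": [-0.1,-0.05,0.4,0,0,0,-1,0,0,0.4,0,0,0,-1,0,0,0.3,0,0,0,-1,0,0,0.15,0,0,0,-1,0,0,0,0,0,0,-1,0,0,0,0,0,0,-1]
}}

```text
time: 3.8
tool_pos: [454.4, 78.5, 95.6]
tcp_rot: [-3.139, 0.001, 0.396]
contact_force: [0.4, -0.4, -1.3]
grip_width: 91.5
```

```bash
python3 go.py 455 78.5 95 0.4; python3 - <<'E'
from h import *
o=get_obs();t=o["tool_pos"];yw=o["tcp_rot"][2]
im=capture("side")[:,:,::-1].copy();cv2.imwrite("pics/side4.png",im)
tp=capture("top")[:,:,::-1].copy();cv2.imwrite("pics/top4.png",tp)
y=np.array([np.sin(yw),-np.cos(yw),0]);x=np.array([np.cos(yw),np.sin(yw),0])
for sg in(-1,1):
  for d in(46,65,95):
    print(sg,d,[proj("side",t+sg*y*d+[0,0,h]) .round(1)for h in(0,66)])
a=im[130:270,220:360]
cv2.imwrite("pics/c8.png",cv2.resize(a,(600,600),interpolation=cv2.INTER_NEAREST))
cv2.imwrite("pics/c9.png",cv2.resize(tp[150:280,170:350],(792,572),interpolation=cv2.INTER_CUBIC))
E
```

```text
t 3.8 pos [454.4  78.5  95.6] rot [-3.139e+00  1.000e-03  3.960e-01] F [ 0.4 -0.4 -1.3] M [0.03 0.02 0.04] w 91.5 q6 1.18
units shift [0.03 0.01 0.03] turn [-0.03  0.01 -0.05]
-1 46 [array([288.5, 236.3]), array([288.2, 207.8])]
-1 65 [array([288.3, 240.7]), array([288. , 211.7])]
-1 95 [array([288. , 248.1]), array([287.8, 218.3])]
1 46 [array([289.1, 217.4]), array([288.9, 191. ])]
1 65 [array([289.2, 213.9]), array([289. , 187.9])]
1 95 [array([289.4, 208.6]), array([289.2, 183.3])]
```

View pics/c8.png

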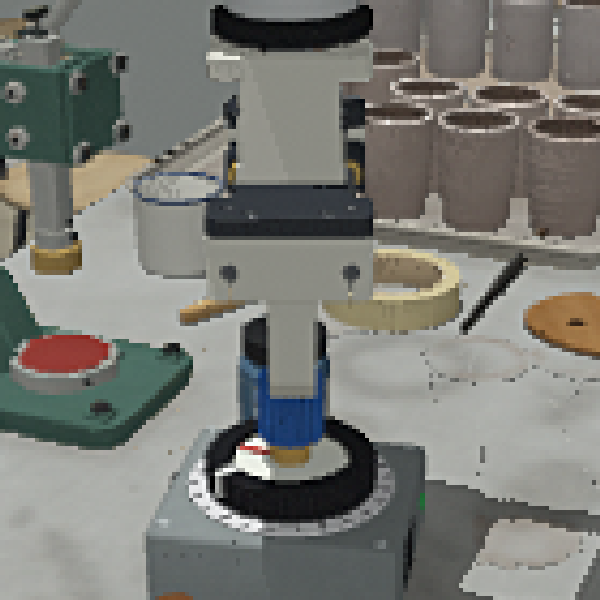

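View pics/c9.png

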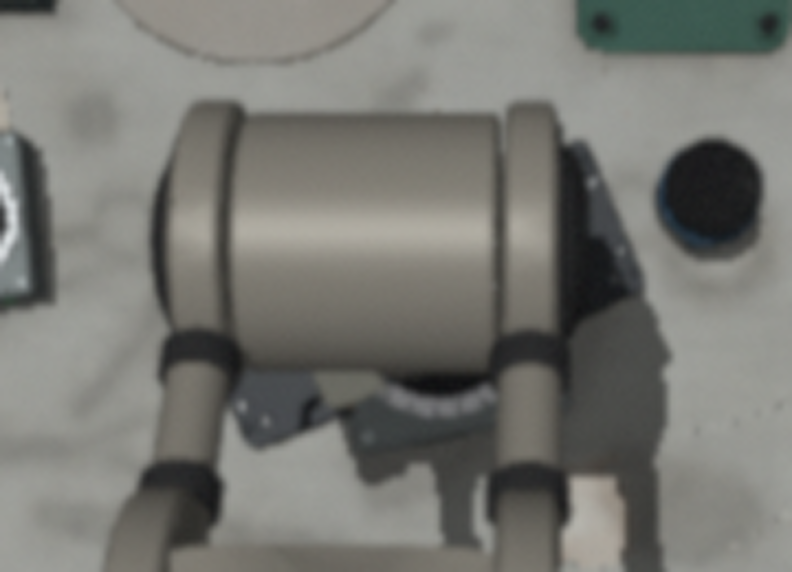

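```bash
python3 - <<'E'
from h import *
for z in(160,200,230,260):
    f=lambda x,y:onz("top",170+x/4.4-.5,150+y/4.4-.5,z)[:2]
    A,B,C,D=f(582,142),f(641,295),f(262,446),f(236,402)
    print(z,A.round(1),B.round(1),"mid",((A+B)/2).round(1),"len",np.hypot(*(A-B)).round(1),"C",C.round(1),D.round(1),"B-C",np.hypot(*(B-C)).round(1))
    y=np.array([np.sin(.396),-np.cos(.396)]);x=np.array([np.cos(.396),np.sin(.396)])
    for p in(A,B,C):print("   toolxy",((p-[454.4,78.5])@x).round(1),((p-[454.4,78.5])@y).round(1))
E
```

```text
160 [532.4   5.5] [458.2 -23.1] mid [495.3  -8.8] len 79.5 C [384.5 158.1] [405.5 171.1] B-C 195.7
   toolxy 43.8 97.4
   toolxy -35.7 95.2
   toolxy -33.7 -100.4
200 [526.    6.2] [455.2 -21.1] mid [490.6  -7.4] len 75.9 C [384.8 152. ] [404.8 164.4] B-C 186.9
   toolxy 38.1 94.3
   toolxy -37.7 92.2
   toolxy -35.9 -94.7
230 [521.2   6.8] [452.9 -19.6] mid [487.   -6.4] len 73.2 C [385.  147.4] [404.3 159.3] B-C 180.2
   toolxy 33.9 91.9
   toolxy -39.3 89.9
   toolxy -37.5 -90.3
260 [516.4   7.3] [450.6 -18.1] mid [483.5  -5.4] len 70.5 C [385.2 142.8] [403.8 154.2] B-C 173.6
   toolxy 29.7 89.6
   toolxy -40.8 87.6
   toolxy -39.1 -86.0
```

```bash
python3 - <<'E'
from h import *
for n,p in (("stamp top",[453.8,203.3,61]),("stamp base",[453.8,203.3,0]),("jar top",[515.4,-64.2,73]),("small knob top",[500,333,100])):print(n,proj("side",p).round(1))
for u,v in((420,191),(333,130),(431,113)):print(onz("top",u,v,20).round(0),proj("side",onz("top",u,v,20)).round(1))
print("lever ball",ray("top",368,133),ray("side",268,87))
E
python3 - <<'E'
from h import *
e1,d1=ray("top",368,133);e2,d2=ray("side",268,87)
k=np.linalg.lstsq(np.c_[d1,-d2],e2-e1,rcond=None)[0];print(e1+d1*k[0],e2+d2*k[1])
E
```

```text
stamp top [264.  268.3]
stamp base [265.1 293.4]
jar top [289.3 207. ]
small knob top [204.6 282. ]
[ 533. -286.   20.] [312.3 194.9]
[685. -74.  20.] [236.4 213.2]
[ 729. -317.   20.] [261.8 183.4]
lever ball (array([ 390.40799761,   21.60981382, 1047.53224777]), array([ 0.27521674, -0.17477321, -0.98378249])) (array([150.42035618, 766.85146966, 480.51111303]), array([ 0.46969571, -0.9362128 , -0.12371545]))
[581.17955174 -99.53745705 365.60528396] [584.33274482 -98.03684626 366.22081123]
```

```bash
python3 - <<'E'
from h import *
c=get_calibration("side");f=R.from_euler("xyz",c["orientation"]).apply([0,0,1])
y=np.array([np.sin(.396),-np.cos(.396),0]);x=np.array([np.cos(.396),np.sin(.396),0])
t=np.array([454.4,78.5,95.6])
print("fwd",f,"toolx.cam fwd",x@f,"tooly",y@f)
for d in(-95,-65,0,65):
  for h in(0,40,66,106):
    p=t+y*d+[0,0,h];Z=(p-c["eye"])@f;print(d,h,"Z",Z.round(0),"px for75",(75*380.67/Z).round(1),"22mm",(22*380.67/Z).round(1), proj("side",p).round(1))
E
```

```text
fwd [ 0.37299159 -0.82486651 -0.42482058] toolx.cam fwd 0.025949676985521863 tooly 0.9049055707607866
-95 0 Z 759.0 px for75 37.6 22mm 11.0 [288.  248.1]
-95 40 Z 742.0 px for75 38.5 22mm 11.3 [287.9 230.3]
-95 66 Z 731.0 px for75 39.1 22mm 11.5 [287.7 218.3]
-95 106 Z 714.0 px for75 40.0 22mm 11.7 [287.5 199.1]
-65 0 Z 786.0 px for75 36.3 22mm 10.7 [288.3 240.7]
-65 40 Z 769.0 px for75 37.1 22mm 10.9 [288.1 223.4]
-65 66 Z 758.0 px for75 37.7 22mm 11.1 [288.  211.7]
-65 106 Z 741.0 px for75 38.5 22mm 11.3 [287.8 193. ]
0 0 Z 845.0 px for75 33.8 22mm 9.9 [288.8 226.3]
0 40 Z 828.0 px for75 34.5 22mm 10.1 [288.6 210. ]
0 66 Z 817.0 px for75 35.0 22mm 10.3 [288.6 198.9]
0 106 Z 800.0 px for75 35.7 22mm 10.5 [288.4 181.4]
65 0 Z 904.0 px for75 31.6 22mm 9.3 [289.2 213.9]
65 40 Z 887.0 px for75 32.2 22mm 9.4 [289.1 198.3]
65 66 Z 875.0 px for75 32.6 22mm 9.6 [289.  187.9]
65 106 Z 858.0 px for75 33.3 22mm 9.8 [288.9 171.3]
```

The gripper's footprint in the top view matches the reported pose, but its height in the side view doesn't: about 40 mm too high. Closing here is harmless either way. It either grips the knob (width about 34) or closes in free air above it.

Call:
{"name": "step_arm", "arguments": {
  "moves": [0,0,0,0,0,0,0.2,0,0,0,0,0,0,0.2,0,0,0,0,0,0,0.2,0,0,0,0,0,0,0.2,0,0,0,0,0,0,0.2,0,0,0,0,0,0,0.2]
}}

```text
time: 4.4
tool_pos: [455.5, 78.5, 96.9]
tcp_rot: [-3.14, -0.002, 0.396]
contact_force: [1.0, 0.2, 0.6]
grip_width: 56.5
```

```bash
python3 go.py 455 78.5 95 0.4; python3 - <<'E'
from h import *
im=capture("side")[:,:,::-1].copy();cv2.imwrite("pics/side5.png",im)
cv2.imwrite("pics/c10.png",cv2.resize(im[130:270,220:360],(600,600),interpolation=cv2.INTER_NEAREST))
E
```

```text
t 4.4 pos [455.5  78.5  96.9] rot [-3.14e+00 -2.00e-03  3.96e-01] F [1.  0.2 0.6] M [ 0.02 -0.01  0.02] w 56.5 q6 1.18
units shift [-0.02 -0.01  0.09] turn [-0.02 -0.03 -0.05]
```

View pics/c10.png

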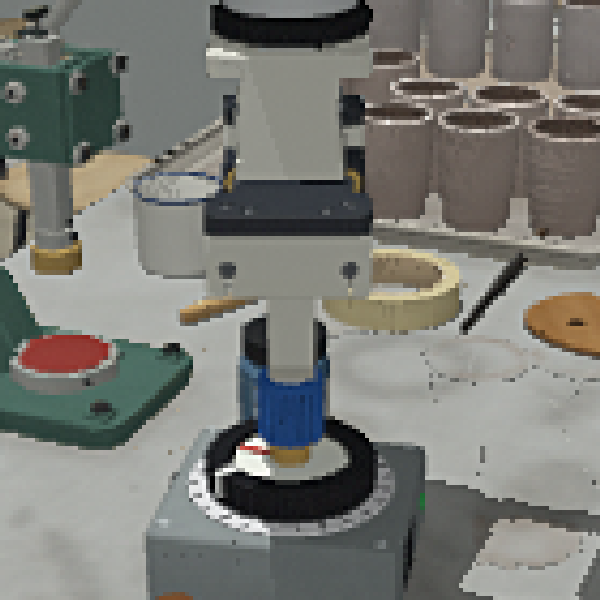

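Call:
{"name": "step_arm", "arguments": {
  "moves": [0,0,0,0,0,0,0.6,0,0,0,0,0,0,0.6,0,0,0,0,0,0,0.6,0,0,0,0,0,0,0.6,0,0,0,0,0,0,0.6,0,0,0,0,0,0,0.6]
}}

```text
time: 4.95
tool_pos: [455.5, 78.5, 96.9]
tcp_rot: [-3.14, -0.002, 0.396]
contact_force: [0.8, -0.1, 0.3]
grip_width: 19.1
```

```bash
python3 go.py 455 78.5 95 0.4; python3 - <<'E'
from h import *
im=capture("side")[:,:,::-1].copy();cv2.imwrite("pics/side6.png",im)
cv2.imwrite("pics/c11.png",cv2.resize(im[160:250,250:340],(600,600),interpolation=cv2.INTER_NEAREST))
E
```

```text
t 4.95 pos [455.5  78.5  96.9] rot [-3.14e+00 -2.00e-03  3.96e-01] F [ 0.8 -0.1  0.3] M [0.01 0.03 0.02] w 19.1 q6 1.18
units shift [-0.02 -0.01  0.09] turn [-0.02 -0.03 -0.05]
```

View pics/c11.png

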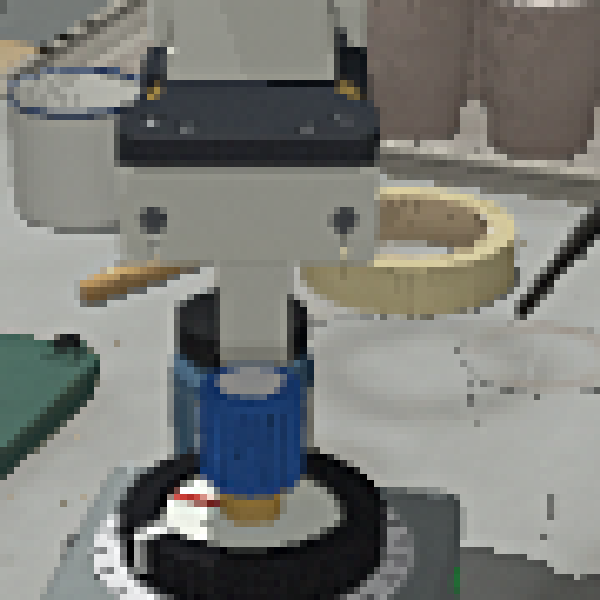

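Closing to 19 mm without contact confirms it: the real fingertips are well above the reported TCP. I'll calibrate the offset from the tip edges in the pictures taken so far.

```bash
python3 - <<'E'
from h import *
from scipy.optimize import brentq
yw=.4
for fn,t,w,yw in(("side1",[446.8,72,182.7],91.8,.403),("side2",[454.9,74.6,151.7],91.6,.397),("side3",[456.6,78.3,122.5],91.8,.396),("side4",[454.4,78.5,95.6],91.5,.396),("side5",[455.5,78.5,96.9],56.5,.396),("side6",[455.5,78.5,96.9],19.1,.396)):
    im=cv2.imread(f"pics/{fn}.png").astype(float)
    y=np.array([np.sin(yw),-np.cos(yw),0]);t=np.array(t)
    p0=t-y*(w/2+19)
    u=proj("side",p0+[0,0,38])[0]
    cols=slice(int(u)-3,int(u)+4);prof=im[:,cols].mean((1,2));g=np.abs(np.diff(prof))
    v0=proj("side",p0+[0,0,38])[1]
    print(fn,"pred@38",v0.round(1),"profile",[(i,int(prof[i])) for i in range(int(v0)-9,int(v0)+8)])
E
```

```text
side1 pred@38 183.2 profile [(174, 133), (175, 133), (176, 133), (177, 134), (178, 124), (179, 112), (180, 113), (181, 115), (182, 147), (183, 94), (184, 146), (185, 147), (186, 144), (187, 139), (188, 151), (189, 140), (190, 107)]
side2 pred@38 197.9 profile [(188, 134), (189, 134), (190, 134), (191, 135), (192, 135), (193, 117), (194, 113), (195, 113), (196, 114), (197, 147), (198, 170), (199, 168), (200, 169), (201, 173), (202, 181), (203, 58), (204, 37)]
side3 pred@38 212.0 profile [(202, 135), (203, 134), (204, 135), (205, 135), (206, 136), (207, 125), (208, 115), (209, 119), (210, 105), (211, 15), (212, 24), (213, 21), (214, 48), (215, 129), (216, 133), (217, 134), (218, 135)]
side4 pred@38 224.2 profile [(215, 135), (216, 136), (217, 136), (218, 136), (219, 131), (220, 115), (221, 118), (222, 103), (223, 53), (224, 61), (225, 62), (226, 62), (227, 63), (228, 62), (229, 64), (230, 63), (231, 64)]
side5 pred@38 219.7 profile [(210, 136), (211, 136), (212, 135), (213, 136), (214, 137), (215, 126), (216, 115), (217, 118), (218, 129), (219, 85), (220, 59), (221, 67), (222, 62), (223, 60), (224, 62), (225, 62), (226, 61)]
side6 pred@38 215.8 profile [(206, 136), (207, 136), (208, 136), (209, 136), (210, 137), (211, 132), (212, 115), (213, 117), (214, 100), (215, 119), (216, 132), (217, 134), (218, 135), (219, 84), (220, 58), (221, 68), (222, 61)]
```

Fingertip edges in six pictures put the real tips 41 ± 3 mm above the reported TCP. Against the knob in the same picture, the fingers also sit about 2.7 mm short along tool x. I'll open, shift, and descend to reported z ≈ 56, which puts the tips at about 97, in two stages with a look between.

Call:
{"name": "step_arm", "arguments": {
  "moves": [0.07,0,0,0,0,0,-0.6,0.07,0,0,0,0,0,-0.6,0,0,0,0,0,0,-0.6,0,0,0,0,0,0,-0.6,0,0,0,0,0,0,-0.6,0,0,0,0,0,0,-0.6,0,0,0,0,0,0,-0.6,0,0,0,0,0,0,-0.6]
}}

```text
time: 5.67
tool_pos: [458.4, 79.8, 96.8]
tcp_rot: [-3.14, -0.002, 0.396]
contact_force: [0.8, 0.4, 0.1]
grip_width: 67.7
```

Call:
{"name": "step_arm", "arguments": {
  "moves": [0,0,0,0,0,0,-0.6,0,0,0.3,0,0,0,-0.6,0,0,0.4,0,0,0,-0.6,0,0,0.3,0,0,0,-0.6,0,0,0.1,0,0,0,-0.6,0,0,0,0,0,0,-0.6]
}}

```text
time: 6.17
tool_pos: [458.0, 79.7, 72.1]
tcp_rot: [-3.14, -0.001, 0.396]
contact_force: [-0.0, 0.4, 0.3]
grip_width: 73.4
```

```bash
python3 go.py 458 79.5 56 0.4; python3 - <<'E'
from h import *
im=capture("side")[:,:,::-1].copy();cv2.imwrite("pics/side7.png",im)
cv2.imwrite("pics/c12.png",cv2.resize(im[160:260,240:340],(600,600),interpolation=cv2.INTER_NEAREST))
E
```

```text
t 6.17 pos [458.   79.7  72.1] rot [-3.14e+00 -1.00e-03  3.96e-01] F [-0.   0.4  0.3] M [-0.03  0.02 -0.02] w 73.4 q6 1.18
units shift [-0.01  0.01  0.81] turn [-0.02 -0.02 -0.05]
```

View pics/c12.png

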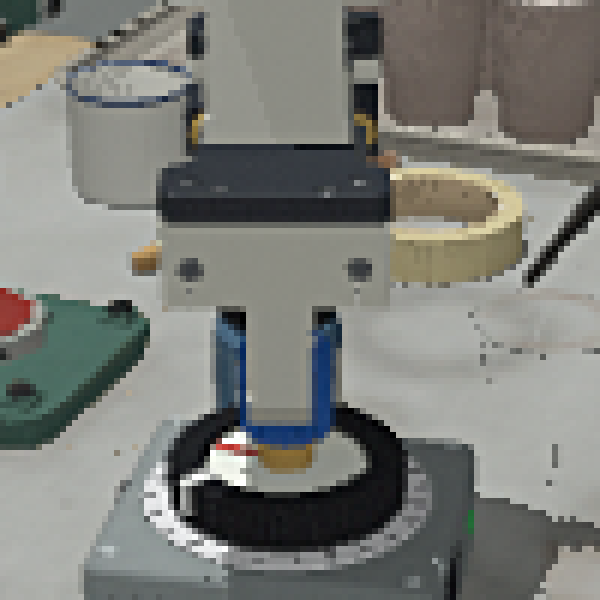

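Call:
{"name": "step_arm", "arguments": {
  "moves": [-0.05,0,0.3,0,0,0,-0.6,0,0,0.3,0,0,0,-0.6,0,0,0.2,0,0,0,-0.6,0,0,0,0,0,0,-0.6,0,0,0,0,0,0,-0.6]
}}

```text
time: 6.63
tool_pos: [457.1, 79.3, 54.5]
tcp_rot: [-3.14, -0.001, 0.396]
contact_force: [0.4, -0.6, 0.1]
grip_width: 73.6
```

```bash
python3 go.py 457 79.5 56 0.4; python3 - <<'E'
from h import *
o=get_obs();t=o["tool_pos"];w=o["grip_width"];yw=o["tcp_rot"][2]
im=capture("side")[:,:,::-1].copy();cv2.imwrite("pics/side8.png",im)
cv2.imwrite("pics/c13.png",cv2.resize(im[180:260,240:320],(600,600),interpolation=cv2.INTER_NEAREST))
y=np.array([np.sin(yw),-np.cos(yw),0])
for h in(35,38,41,44):print(h,t[2]+h,proj("side",t-y*(w/2+19)+[0,0,h]))
E
```

```text
t 6.63 pos [457.1  79.3  54.5] rot [-3.14e+00 -1.00e-03  3.96e-01] F [ 0.4 -0.6  0.1] M [ 0.   -0.01 -0.04] w 73.6 q6 1.18
units shift [-0.   -0.01 -0.07] turn [-0.02 -0.02 -0.05]
35 89.51342055746318 [287.04495525 241.02300774]
38 92.51342055746318 [287.03117252 239.76824024]
41 95.51342055746318 [287.01734557 238.50944741]
44 98.51342055746318 [287.00347419 237.24660984]
```

View pics/c13.png

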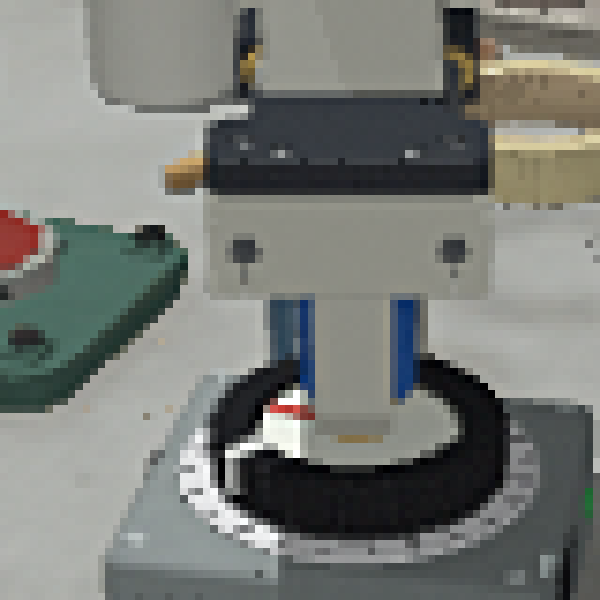

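Tip edge at v ≈ 237.5, so the tips are at about z ≈ 97, alongside the upper knob and clear of the ring. Centring is within about 1.5 mm, so I'll make a small correction and close.

Call:
{"name": "step_arm", "arguments": {
  "moves": [-0.06,0,0,0,0,0,-0.2,0,0,0,0,0,0,0,0,0,0,0,0,0,0.1,0,0,0,0,0,0,0.2,0,0,0,0,0,0,0.2,0,0,0,0,0,0,0.2,0,0,0,0,0,0,0.2]
}}

```text
time: 7.27
tool_pos: [456.6, 78.8, 55.5]
tcp_rot: [-3.141, -0.003, 0.396]
contact_force: [-0.9, 0.3, -0.7]
grip_width: 37.5
```

```bash
python3 go.py 456 79 56 0.4
```

```text
t 7.27 pos [456.6  78.8  55.5] rot [-3.141e+00 -3.000e-03  3.960e-01] F [-0.9  0.3 -0.7] M [ 0.    0.01 -0.03] w 37.5 q6 1.18
units shift [-0.02 -0.02 -0.03] turn [-0.01 -0.05 -0.05]
```

Call:
{"name": "step_arm", "arguments": {
  "moves": [0,0,0,0,0,0,0.4,0,0,0,0,0,0,1,0,0,0,0,0,0,1,0,0,0,0,0,0,1,0,0,0,0,0,0,1]
}}

```text
time: 7.68
tool_pos: [456.8, 78.5, 55.5]
tcp_rot: [-3.141, -0.003, 0.396]
contact_force: [0.1, -0.3, -0.3]
grip_width: 33.5
```

```bash
python3 go.py 456 79 56 0.4;  python3 - <<'E'
from h import *
im=capture("side")[:,:,::-1].copy();cv2.imwrite("pics/side9.png",im)
cv2.imwrite("pics/c14.png",cv2.resize(im[180:260,240:320],(600,600),interpolation=cv2.INTER_NEAREST))
E
```

```text
t 7.68 pos [456.8  78.5  55.5] rot [-3.141e+00 -3.000e-03  3.960e-01] F [ 0.1 -0.3 -0.3] M [-0.06  0.01  0.01] w 33.5 q6 1.18
units shift [-0.03 -0.04 -0.02] turn [-0.   -0.05 -0.05]
```

View pics/c14.png

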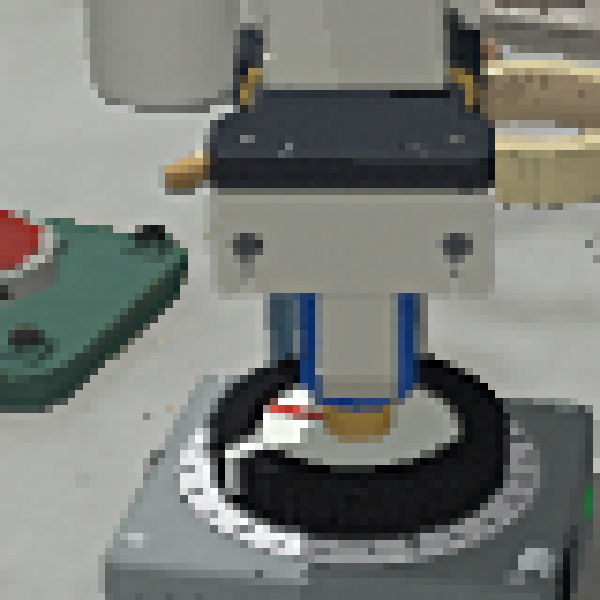

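Gripped at 33.5 mm with side forces near zero. Now I'll press in small steps and watch Fz: the return spring gives 1–2 N, then about 10 N per mm from the clutch.

Call:
{"name": "step_arm", "arguments": {
  "moves": [0,0,0.05,0,0,0,1,0,0,0.05,0,0,0,1]
}}

```text
time: 7.9
tool_pos: [456.9, 78.5, 53.7]
tcp_rot: [-3.142, -0.004, 0.396]
contact_force: [0.1, -1.0, 0.8]
grip_width: 33.5
```

Call:
{"name": "step_arm", "arguments": {
  "moves": [0,0,0.03,0,0,0,1]
}}

```text
time: 7.98
tool_pos: [456.8, 78.5, 53.0]
tcp_rot: [-3.142, -0.004, 0.396]
contact_force: [0.3, -0.7, 1.9]
grip_width: 33.1
```

Call:
{"name": "step_arm", "arguments": {
  "moves": [0,0,0.03,0,0,0,1]
}}

```text
time: 8.07
tool_pos: [456.9, 78.5, 52.4]
tcp_rot: [-3.142, -0.004, 0.396]
contact_force: [-0.3, -0.5, 1.5]
grip_width: 33.2
```

Call:
{"name": "step_arm", "arguments": {
  "moves": [0,0,0.03,0,0,0,1]
}}

```text
time: 8.15
tool_pos: [456.9, 78.5, 51.7]
tcp_rot: [-3.142, -0.004, 0.396]
contact_force: [-0.1, -0.4, 1.2]
grip_width: 33.4
```

Call:
{"name": "step_arm", "arguments": {
  "moves": [0,0,0.03,0,0,0,1]
}}

```text
time: 8.23
tool_pos: [456.9, 78.5, 51.1]
tcp_rot: [-3.142, -0.004, 0.396]
contact_force: [-1.2, -0.7, 1.6]
grip_width: 33.4
```

Call:
{"name": "step_arm", "arguments": {
  "moves": [0,0,0.02,0,0,0,1]
}}

```text
time: 8.32
tool_pos: [456.9, 78.5, 50.6]
tcp_rot: [3.142, -0.004, 0.396]
contact_force: [-0.1, -0.8, 1.9]
grip_width: 33.4
```

Call:
{"name": "step_arm", "arguments": {
  "moves": [0,0,0.02,0,0,0,1]
}}

```text
time: 8.4
tool_pos: [456.9, 78.5, 50.2]
tcp_rot: [3.142, -0.004, 0.396]
contact_force: [0.3, -0.9, 1.7]
grip_width: 33.5
```

Call:
{"name": "step_arm", "arguments": {
  "moves": [0,0,0.02,0,0,0,1]
}}

```text
time: 8.48
tool_pos: [456.9, 78.5, 49.7]
tcp_rot: [-3.142, -0.004, 0.396]
contact_force: [-0.1, -1.1, 1.7]
grip_width: 33.4
```

Call:
{"name": "step_arm", "arguments": {
  "moves": [0,0,0.02,0,0,0,1]
}}

```text
time: 8.57
tool_pos: [456.9, 78.5, 49.3]
tcp_rot: [3.142, -0.004, 0.396]
contact_force: [0.4, -1.4, 2.2]
grip_width: 33.1
```

Call:
{"name": "step_arm", "arguments": {
  "moves": [0,0,0.02,0,0,0,1]
}}

```text
time: 8.65
tool_pos: [456.9, 78.5, 48.9]
tcp_rot: [3.142, -0.004, 0.396]
contact_force: [0.3, -0.3, 1.5]
grip_width: 33.4
```

Call:
{"name": "step_arm", "arguments": {
  "moves": [0,0,0.02,0,0,0,1]
}}

```text
time: 8.73
tool_pos: [456.9, 78.5, 48.5]
tcp_rot: [3.142, -0.004, 0.396]
contact_force: [-1.2, -0.6, 2.3]
grip_width: 33.1
```

Call:
{"name": "step_arm", "arguments": {
  "moves": [0,0,0.02,0,0,0,1]
}}

```text
time: 8.82
tool_pos: [456.9, 78.5, 48.2]
tcp_rot: [3.142, -0.004, 0.396]
contact_force: [-1.5, -2.0, 5.2]
grip_width: 33.5
```

Call:
{"name": "step_arm", "arguments": {
  "moves": [0,0,0.02,0,0,0,1]
}}

```text
time: 8.9
tool_pos: [456.9, 78.5, 47.9]
tcp_rot: [3.142, -0.004, 0.396]
contact_force: [-1.4, -1.4, 6.1]
grip_width: 33.6
```

The clutch bites at about reported z ≈ 48.5, 7 mm down. I'm aiming for about 12.5 N in total, which is about 11 N on the clutch.

Call:
{"name": "step_arm", "arguments": {
  "moves": [0,0,0.02,0,0,0,1]
}}

```text
time: 8.98
tool_pos: [456.9, 78.5, 47.8]
tcp_rot: [3.141, -0.004, 0.396]
contact_force: [-1.5, -1.8, 6.9]
grip_width: 33.4
```

Call:
{"name": "step_arm", "arguments": {
  "moves": [0,0,0.01,0,0,0,1]
}}

```text
time: 9.07
tool_pos: [457.0, 78.5, 47.9]
tcp_rot: [3.141, -0.004, 0.397]
contact_force: [-1.8, -0.5, 5.3]
grip_width: 33.6
```

Call:
{"name": "step_arm", "arguments": {
  "moves": [0,0,0,0,0,0,1]
}}

```text
time: 9.15
tool_pos: [456.9, 78.5, 48.2]
tcp_rot: [3.141, -0.004, 0.397]
contact_force: [-1.3, -1.1, 5.1]
grip_width: 33.5
```

Call:
{"name": "step_arm", "arguments": {
  "moves": [0,0,0.03,0,0,0,1]
}}

```text
time: 9.23
tool_pos: [456.9, 78.5, 47.9]
tcp_rot: [3.141, -0.004, 0.397]
contact_force: [-2.4, -1.4, 6.6]
grip_width: 33.7
```

Call:
{"name": "step_arm", "arguments": {
  "moves": [0,0,0.03,0,0,0,1]
}}

```text
time: 9.32
tool_pos: [457.0, 78.5, 47.7]
tcp_rot: [3.141, -0.005, 0.397]
contact_force: [-1.6, -0.8, 8.6]
grip_width: 33.1
```

Call:
{"name": "step_arm", "arguments": {
  "moves": [0,0,0.03,0,0,0,1]
}}

```text
time: 9.4
tool_pos: [457.0, 78.5, 47.5]
tcp_rot: [3.141, -0.005, 0.397]
contact_force: [-2.8, -1.1, 9.3]
grip_width: 33.3
```

Call:
{"name": "step_arm", "arguments": {
  "moves": [0,0,0.04,0,0,0,1]
}}

```text
time: 9.48
tool_pos: [457.0, 78.5, 47.3]
tcp_rot: [3.141, -0.005, 0.397]
contact_force: [-2.3, -0.8, 10.9]
grip_width: 33.3
```

Call:
{"name": "step_arm", "arguments": {
  "moves": [0,0,0.04,0,0,0,1]
}}

```text
time: 9.57
tool_pos: [457.0, 78.5, 47.2]
tcp_rot: [3.141, -0.006, 0.397]
contact_force: [-3.5, -0.8, 12.0]
grip_width: 33.4
```

Call:
{"name": "step_arm", "arguments": {
  "moves": [0,0,0.04,0,0,0,1]
}}

```text
time: 9.65
tool_pos: [457.0, 78.5, 47.1]
tcp_rot: [3.14, -0.006, 0.397]
contact_force: [-3.9, -1.4, 12.1]
grip_width: 33.8
```

At 0.04 per row the press holds steady at about 12 N in total, or about 10.5 N on the clutch. Now I'll turn anticlockwise (negative about tool z) in small rows and watch the force.

Call:
{"name": "step_arm", "arguments": {
  "moves": [-0.01,0,0.04,0,0,-0.3,1,-0.01,0,0.04,0,0,-0.4,1]
}}

```text
time: 9.82
tool_pos: [457.1, 78.5, 47.2]
tcp_rot: [3.14, -0.007, 0.446]
contact_force: [-2.8, 0.0, 12.8]
grip_width: 33.3
```

Call:
{"name": "step_arm", "arguments": {
  "moves": [-0.01,0,0.04,0,0,-0.5,1,-0.01,0,0.04,0,0,-0.5,1]
}}

```text
time: 9.98
tool_pos: [457.2, 78.5, 47.2]
tcp_rot: [3.138, -0.009, 0.519]
contact_force: [-3.0, -0.6, 10.7]
grip_width: 32.9
```

Call:
{"name": "step_arm", "arguments": {
  "moves": [-0.02,0,0.042,0.01,-0.03,-0.5,1,-0.02,0,0.042,0.01,-0.03,-0.5,1,-0.01,0,0.042,0.01,-0.03,-0.5,1]
}}

```text
time: 10.23
tool_pos: [457.0, 78.4, 47.2]
tcp_rot: [3.139, -0.005, 0.628]
contact_force: [-4.2, -0.5, 10.4]
grip_width: 33.5
```

```bash
python3 go.py 456.9 78.5 47.2 1.33;  python3 - <<'E'
from h import *
im=capture("side")[:,:,::-1].copy();cv2.imwrite("pics/side10.png",im)
cv2.imwrite("pics/c15.png",cv2.resize(im[180:260,240:320],(600,600),interpolation=cv2.INTER_NEAREST))
o=get_obs();print(o["contact_force"],o["tool_pos"])
E
```

```text
t 10.23 pos [457.   78.4  47.2] rot [ 3.139 -0.005  0.628] F [-4.2 -0.5 10.4] M [-0.11  0.63 -0.  ] w 33.5 q6 0.95
units shift [-0.   -0.01 -0.  ] turn [  0.07  -0.06 -10.05]
[-3.64731147 -0.05825674 11.5487414 ] [457.03738373  78.3958012   47.18199657]
```

View pics/c15.png

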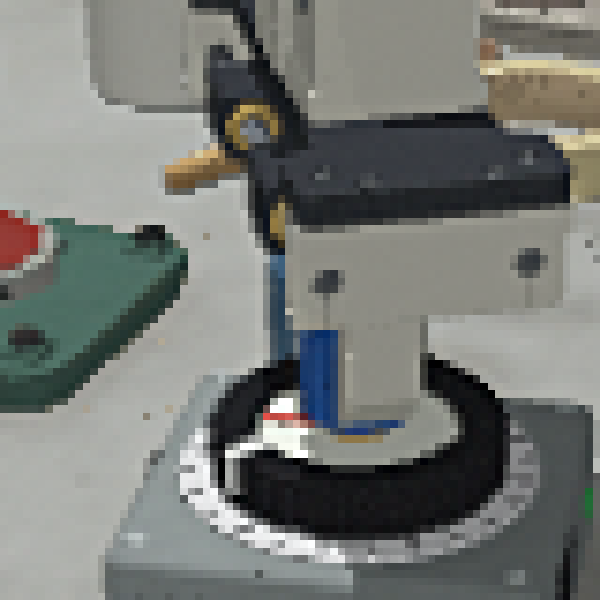

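```bash
cat > ang.py <<'E'
from prof import *
import sys
def ang(fn,c=(457.5,77.)):
    t=cv2.imread(fn).astype(float);b,g,r=cv2.split(t)
    w=np.clip(r-np.maximum(g,b)-40,0,None);w[:205]=0;w[250:]=0;w[:,:268]=0;w[:,305:]=0
    v,u=np.nonzero(w);P=np.array([onz("side",a,bb,70)[:2]-c for a,bb in zip(u,v)]);k=w[v,u]
    q=(P*k[:,None]).sum(0)/k.sum()
    # outermost red pixels
    rad=np.hypot(*P.T)
    print(fn,"px",len(u),"cen ang",np.arctan2(q[1],q[0]).round(3),"r",np.hypot(*q).round(1),"rmax",rad.max().round(1))
    print("  mark",peak(fn,"side",c,74,"w",34.5,43,.7,1.5))
for f in sys.argv[1:]:ang(f)
E
python3 ang.py pics/side0.png pics/side6.png pics/side9.png pics/side10.png
```

```text
pics/side0.png px 10 cen ang 0.037 r 23.4 rmax 30.8
  mark (0.971, 220.6)
pics/side6.png px 10 cen ang 0.038 r 23.4 rmax 30.8
  mark (0.971, 223.3)
pics/side9.png px 9 cen ang 0.037 r 24.0 rmax 30.8
  mark (0.971, 227.0)
pics/side10.png px 8 cen ang 0.229 r 25.4 rmax 29.6
  mark (0.971, 222.8)
```

The pointer follows (about 0.04 → 0.23) and the ring mark is unmoved at 0.971. I'll carry on.

Call:
{"name": "step_arm", "arguments": {
  "moves": [-0.01,0,0.043,0.01,-0.02,-0.5,1,-0.01,0,0.043,0.01,-0.02,-0.5,1,-0.01,0,0.043,0.01,-0.02,-0.5,1]
}}

```text
time: 10.53
tool_pos: [457.0, 78.3, 47.1]
tcp_rot: [3.139, -0.002, 0.739]
contact_force: [-3.6, -0.4, 12.3]
grip_width: 33.2
```

Call:
{"name": "step_arm", "arguments": {
  "moves": [-0.01,0,0.043,0.01,-0.02,-0.5,1,-0.01,0,0.043,0.01,-0.02,-0.5,1,-0.01,0,0.043,0.01,-0.02,-0.5,1]
}}

```text
time: 10.78
tool_pos: [457.0, 78.2, 47.1]
tcp_rot: [3.14, 0.0, 0.849]
contact_force: [-3.7, -0.2, 12.0]
grip_width: 33.1
```

```bash
python3 go.py 456.9 78.5 47.2 1.33;  python3 - <<'E'
from h import *
im=capture("side")[:,:,::-1].copy();cv2.imwrite("pics/side11.png",im)
o=get_obs();print(o["contact_force"],o["tool_pos"])
E
python3 ang.py pics/side11.png
```

```text
t 10.78 pos [457.   78.2  47.1] rot [3.14  0.    0.849] F [-3.7 -0.2 12. ] M [-0.04  0.64 -0.05] w 33.1 q6 0.73
units shift [ 0.01 -0.01 -0.  ] turn [ 0.02  0.01 -6.89]
[-3.74891654 -1.05664002 12.08728564] [456.91361272  78.21565695  47.09771911]
pics/side11.png px 7 cen ang 0.413 r 23.7 rmax 29.1
  mark (0.971, 222.9)
```

Call:
{"name": "step_arm", "arguments": {
  "moves": [-0.01,0,0.043,0,0,-0.5,1,-0.01,0,0.043,0,0,-0.5,1,-0.01,0,0.043,0,0,-0.5,1]
}}

```text
time: 11.08
tool_pos: [457.1, 78.2, 47.1]
tcp_rot: [3.139, -0.002, 0.959]
contact_force: [-2.9, -0.3, 11.2]
grip_width: 33.2
```

Call:
{"name": "step_arm", "arguments": {
  "moves": [-0.01,0,0.043,0,0,-0.5,1,-0.01,0,0.043,0,0,-0.5,1,-0.01,0,0.043,0,0,-0.5,1]
}}

```text
time: 11.33
tool_pos: [457.2, 78.2, 47.1]
tcp_rot: [3.137, -0.003, 1.069]
contact_force: [-3.4, -0.2, 11.6]
grip_width: 33.5
```

Call:
{"name": "step_arm", "arguments": {
  "moves": [-0.01,0,0.043,0,0,-0.5,1,-0.01,0,0.043,0,0,-0.5,1,-0.01,0,0.043,0,0,-0.5,1]
}}

```text
time: 11.58
tool_pos: [457.3, 78.2, 47.1]
tcp_rot: [3.135, -0.004, 1.179]
contact_force: [-3.4, 0.3, 12.0]
grip_width: 33.3
```

```bash
python3 go.py 456.9 78.5 47.2 1.33;  python3 - <<'E'
from h import *
im=capture("side")[:,:,::-1].copy();cv2.imwrite("pics/side12.png",im)
cv2.imwrite("pics/c16.png",cv2.resize(im[180:260,240:320],(600,600),interpolation=cv2.INTER_NEAREST))
o=get_obs();print(o["contact_force"],o["tool_pos"])
E
python3 ang.py pics/side12.png
```

```text
t 11.58 pos [457.3  78.2  47.1] rot [ 3.135 -0.004  1.179] F [-3.4  0.3 12. ] M [ 0.08  0.71 -0.08] w 33.3 q6 0.39
units shift [ 0.01 -0.02 -0.01] turn [ 0.1  -0.05 -2.16]
[-2.76635223 -0.71733085 11.76365812] [457.2891907   78.21980021  47.07702978]
pics/side12.png px 10 cen ang 0.769 r 22.1 rmax 28.1
  mark (0.971, 224.0)
```

View pics/c16.png

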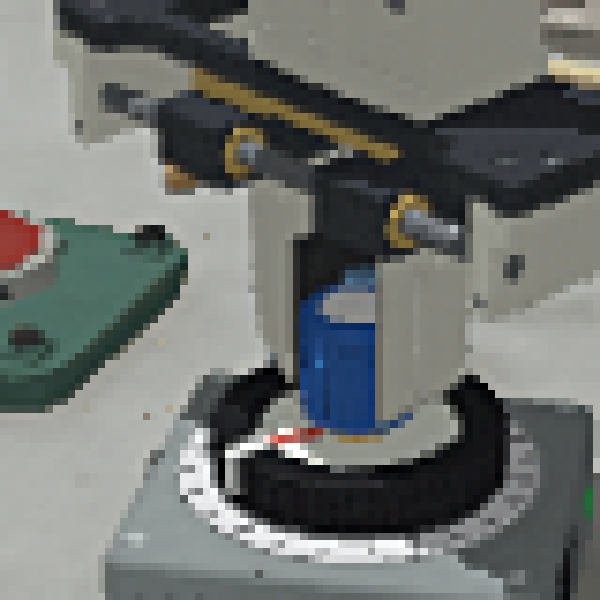

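Nearly there: the pointer reads about 0.77 and the mark 0.97.

Call:
{"name": "step_arm", "arguments": {
  "moves": [-0.01,0,0.043,0.03,0,-0.5,1,-0.01,0,0.043,0.03,0,-0.5,1,-0.01,0,0.043,0.03,0,-0.5,1,-0.01,0,0.043,0.02,0,-0.4,1]
}}

```text
time: 11.97
tool_pos: [457.2, 78.3, 47.0]
tcp_rot: [3.141, -0.006, 1.319]
contact_force: [-4.5, -0.6, 12.5]
grip_width: 33.2
```

```bash
python3 go.py 456.9 78.5 47.2 1.33;  python3 - <<'E'
from h import *
im=capture("side")[:,:,::-1].copy();cv2.imwrite("pics/side13.png",im)
cv2.imwrite("pics/c17.png",cv2.resize(im[225:255,260:300],(800,600),interpolation=cv2.INTER_NEAREST))
o=get_obs();print(o["contact_force"],o["tool_pos"])
E
python3 ang.py pics/side13.png; python3 - <<'E'
from prof import *
# pointer direction from pixel-line: polar profile on z=70
for fn in("side0","side10","side11","side12","side13"):
  for c in((457.5,77),(458.5,76.5)):
    print(fn,c,[peak(f"pics/{fn}.png","side",c,70,"red",a,b,-.3,1.4) for a,b in((20,24),(23,27),(20,28))],"mark",peak(f"pics/{fn}.png","side",c,74,"w",36,43,.7,1.5))
E
```

```text
t 11.97 pos [457.2  78.3  47. ] rot [ 3.141 -0.006  1.319] F [-4.5 -0.6 12.5] M [ 0.02  0.65 -0.04] w 33.2 q6 0.25
units shift [ 0.   -0.02 -0.01] turn [ 0.02 -0.08 -0.15]
[-3.41427839 -0.04708731 11.93600943] [457.15981636  78.32850523  47.03435549]
pics/side13.png px 9 cen ang 0.926 r 24.4 rmax 29.8
  mark (0.971, 227.1)
side0 (457.5, 77) [(0.013, 120.1), (0.024, 132.1), (0.027, 126.6)] mark (0.972, 228.9)
side0 (458.5, 76.5) [(0.034, 127.5), (0.058, 135.4), (0.052, 131.5)] mark (1.0, 228.5)
side10 (457.5, 77) [(0.224, 105.5), (0.224, 122.6), (0.228, 112.7)] mark (0.971, 229.6)
side10 (458.5, 76.5) [(0.254, 115.3), (0.257, 121.1), (0.259, 119.6)] mark (1.0, 229.5)
side11 (457.5, 77) [(0.425, 113.1), (0.425, 122.9), (0.428, 115.1)] mark (0.972, 230.0)
side11 (458.5, 76.5) [(0.462, 118.9), (0.463, 119.6), (0.467, 115.4)] mark (1.0, 229.5)
side12 (457.5, 77) [(0.79, 93.8), (0.786, 125.3), (0.783, 111.7)] mark (0.972, 230.1)
side12 (458.5, 76.5) [(0.841, 97.2), (0.826, 127.5), (0.826, 112.5)] mark (1.001, 230.1)
side13 (457.5, 77) [(0.895, 77.9), (0.914, 120.7), (0.916, 111.6)] mark (0.972, 229.9)
side13 (458.5, 76.5) [(0.944, 78.2), (0.957, 126.2), (0.96, 113.8)] mark (1.0, 230.4)
```

View pics/c17.png

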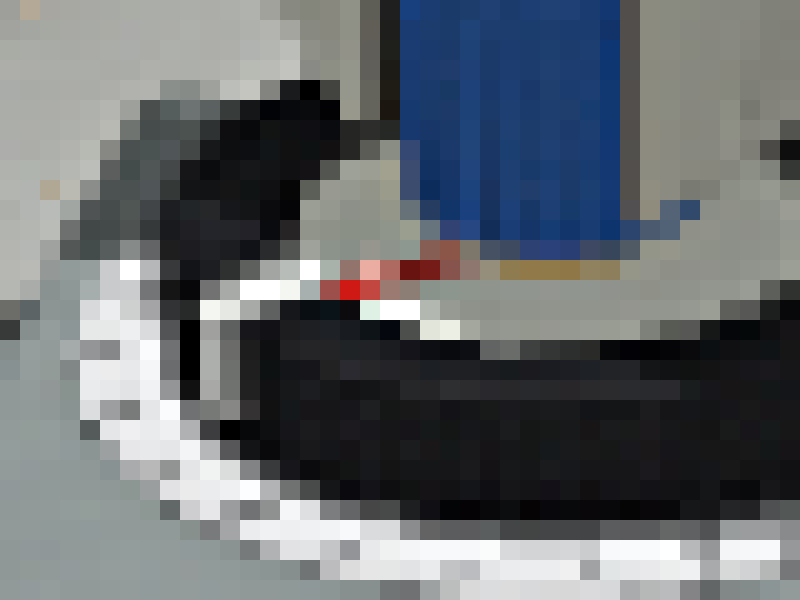

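About 0.045 rad remains. I'll make one more small turn, check, and lift without turning.

Call:
{"name": "step_arm", "arguments": {
  "moves": [-0.01,0,0.043,0,0,-0.5,1,-0.01,0,0.043,0,0,-0.15,1]
}}

```text
time: 12.18
tool_pos: [457.2, 78.3, 47.0]
tcp_rot: [3.139, -0.006, 1.368]
contact_force: [-4.5, -0.8, 12.5]
grip_width: 33.2
```

```bash
python3 go.py 456.9 78.5 47.2 1.33;  python3 - <<'E'
from prof import *
im=capture("side")[:,:,::-1].copy();cv2.imwrite("pics/side14.png",im)
cv2.imwrite("pics/c18.png",cv2.resize(im[225:255,260:300],(800,600),interpolation=cv2.INTER_NEAREST))
fn="side14"
for c in((457.5,77),(458.5,76.5)):
    print(fn,c,[peak(f"pics/{fn}.png","side",c,70,"red",a,b,-.3,1.4) for a,b in((20,24),(23,27),(20,28))],"mark",peak(f"pics/{fn}.png","side",c,74,"w",36,43,.7,1.5))
E
python3 ang.py pics/side14.png
```

```text
t 12.18 pos [457.2  78.3  47. ] rot [ 3.139 -0.006  1.368] F [-4.5 -0.8 12.5] M [ 0.01  0.63 -0.11] w 33.2 q6 0.2
units shift [ 0.   -0.02 -0.01] turn [ 0.03 -0.09  0.55]
side14 (457.5, 77) [(0.966, 79.6), (0.961, 140.9), (0.96, 120.8)] mark (0.972, 229.6)
side14 (458.5, 76.5) [(1.015, 80.9), (1.003, 145.1), (1.004, 122.1)] mark (1.0, 229.7)
pics/side14.png px 7 cen ang 0.966 r 23.5 rmax 27.9
  mark (0.971, 224.0)
```

View pics/c18.png

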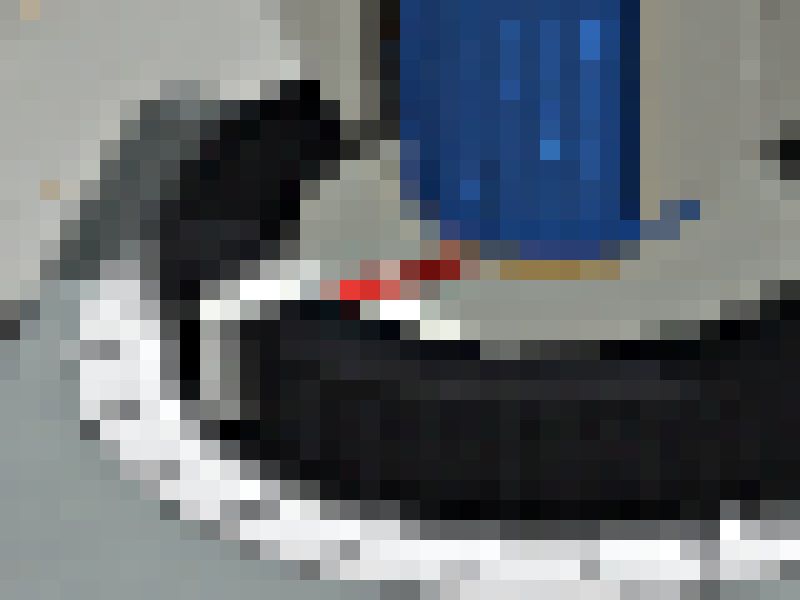

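Aligned: pointer 0.96 against mark 0.97, and 1.00 against 1.00 with the other centre. Now I'll let the knob rise while still gripped, about 8.5 mm, then open.

Call:
{"name": "step_arm", "arguments": {
  "moves": [0,0,-0.05,0,0,0,1,0,0,-0.06,0,0,0,1,0,0,-0.1,0,0,0,1,0,0,-0.1,0,0,0,1,0,0,-0.1,0,0,0,1]
}}

```text
time: 12.65
tool_pos: [457.2, 78.4, 55.9]
tcp_rot: [3.139, -0.006, 1.368]
contact_force: [2.7, -0.4, -13.9]
grip_width: 33.3
```

Call:
{"name": "step_arm", "arguments": {
  "moves": [0,0,-0.04,0,0,0,1,0,0,0,0,0,0,1]
}}

```text
time: 12.82
tool_pos: [457.2, 78.4, 55.5]
tcp_rot: [3.14, -0.006, 1.368]
contact_force: [-0.4, -0.6, 0.9]
grip_width: 33.3
```

Call:
{"name": "step_arm", "arguments": {
  "moves": [0,0,0,0,0,0,0.1,0,0,0,0,0,0,0,0,0,0,0,0,0,-0.3,0,0,0,0,0,0,-0.5,0,0,0,0,0,0,-0.5,0,0,0,0,0,0,-0.5]
}}

```text
time: 13.32
tool_pos: [457.0, 78.6, 56.2]
tcp_rot: [3.14, -0.007, 1.368]
contact_force: [0.5, 0.0, 0.7]
grip_width: 66.5
```

Call:
{"name": "step_arm", "arguments": {
  "moves": [0,0,-0.3,0,0,0,-0.5,0,0,-0.6,0,0,0,-0.5,0,0,-1,0,0,0,-0.5,0,0,-1,0,0,0,-0.5,0,0,-1,0,0,0,-0.5,0,0,-0.8,0,0,0,-0.5,0,0,-0.3,0,0,0,-0.5,0,0,0,0,0,0,-0.5]
}}

```text
time: 13.98
tool_pos: [455.6, 78.1, 162.8]
tcp_rot: [3.141, -0.006, 1.368]
contact_force: [-0.5, -0.6, -0.3]
grip_width: 68.6
```

```bash
python3 go.py 300 60 150 1.37;  python3 - <<'E'
from prof import *
im=capture("side")[:,:,::-1].copy();cv2.imwrite("pics/side15.png",im)
cv2.imwrite("pics/c19.png",cv2.resize(im[175:285,210:340],(709,600),interpolation=cv2.INTER_NEAREST))
fn="side15"
for c in((457.5,77),(458.5,76.5)):
    print(fn,c,[peak(f"pics/{fn}.png","side",c,70,"red",a,b,-.3,1.4) for a,b in((20,24),(23,27),(20,28))],"mark",peak(f"pics/{fn}.png","side",c,74,"w",36,43,.7,1.5))
E
python3 ang.py pics/side15.png
```

```text
t 13.98 pos [455.6  78.1 162.8] rot [ 3.141 -0.006  1.368] F [-0.5 -0.6 -0.3] M [-0.01 -0.12 -0.01] w 68.6 q6 0.2
units shift [-2.46 -7.44  0.62] turn [ 0.   -0.09 -0.03]
side15 (457.5, 77) [(0.953, 114.6), (0.967, 139.6), (0.959, 137.6)] mark (0.972, 229.0)
side15 (458.5, 76.5) [(1.006, 113.8), (1.009, 143.0), (1.005, 138.3)] mark (1.0, 229.2)
pics/side15.png px 8 cen ang 0.955 r 22.4 rmax 27.9
  mark (0.971, 223.0)
```

View pics/c19.png

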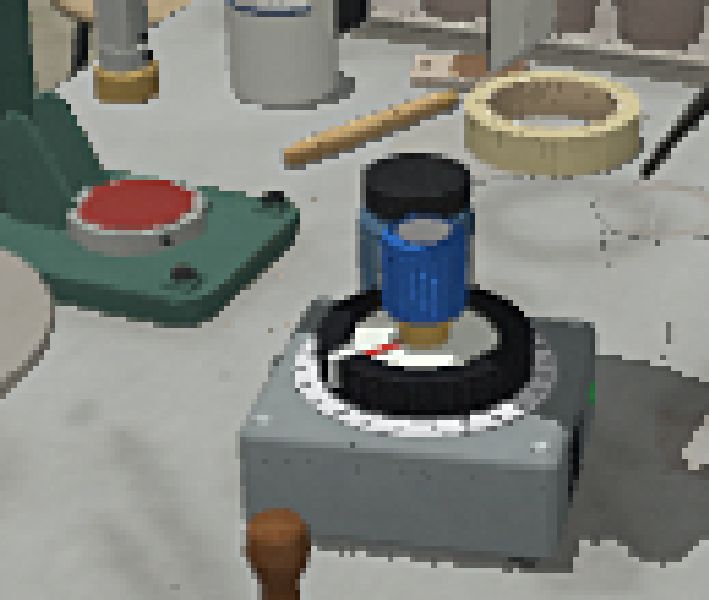

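The pointer and mark line up and the knob is back up. I'll move the arm clear so the top camera can check independently.

Call:
{"name": "step_arm", "arguments": {
  "moves": [-0.5,0,-0.5,0,0,0,-0.5,-1,0,-0.5,0,0,0,-0.5,-1,0,-0.5,0,0,0,-0.5,-1,0,0,0,0,0,-0.5,-1,0,0,0,0,0,-0.5,-1,0,0,0,0,0,-0.5,-1,0,0,0,0,0,-0.5,-1,0,0,0,0,0,-0.5]
}}

```text
time: 14.7
tool_pos: [419.2, -75.2, 189.1]
tcp_rot: [-3.128, -0.005, 1.375]
contact_force: [0.8, 0.4, 0.5]
grip_width: 68.9
```

Call:
{"name": "step_arm", "arguments": {
  "moves": [-1,0,0,0,0,0,-0.5,-1,0,0,0,0,0,-0.5,-1,0,0,0,0,0,-0.5,-1,0,0,0,0,0,-0.5,-1,0,0,0,0,0,-0.5,-1,0,0,0,0,0,-0.5,-0.5,0,0,0,0,0,-0.5,0,0,0,0,0,0,-0.5]
}}

```text
time: 15.37
tool_pos: [384.5, -214.0, 184.6]
tcp_rot: [-3.115, -0.008, 1.37]
contact_force: [-0.1, -0.4, -0.9]
grip_width: 68.7
```

```bash
python3 - <<'E'
from prof import *
o=get_obs();print(o["time"],o["tool_pos"],o["contact_force"])
im=capture("top")[:,:,::-1].copy();cv2.imwrite("pics/top16.png",im)
cv2.imwrite("pics/c20.png",cv2.resize(im[180:260,200:350],(800,427),interpolation=cv2.INTER_CUBIC))
for fn in("top0","top16"):
  for c in((454.5,78.3),(454,78.5)):
    print(fn,c,"red",[peak(f"pics/{fn}.png","top",c,70,"red",a,b,-.5,1.5) for a,b in((21,29),(23,28))],"mark",[peak(f"pics/{fn}.png","top",c,74,"w",a,b,.8,1.5) for a,b in((34.5,43),(36,42))])
a=cv2.imread("pics/top0.png");
for n,x0,x1,y0,y1 in(("stamp",205,230,210,232),("jar",315,350,178,212),("tape",395,445,168,215)):
    print(n,np.abs(a[y0:y1,x0:x1].astype(int)-im[y0:y1,x0:x1]).mean().round(2))
E
```

```text
15.3667 [ 384.52955872 -214.00596429  184.64423609] [-0.12835217 -0.35159215 -0.8809266 ]
top0 (454.5, 78.3) red [(0.077, 56.3), (0.078, 67.2)] mark [(1.011, 130.5), (1.011, 133.6)]
top0 (454, 78.5) red [(0.068, 53.0), (0.069, 65.4)] mark [(0.997, 129.8), (0.998, 133.3)]
top16 (454.5, 78.3) red [(1.022, 42.3), (1.022, 54.7)] mark [(1.011, 137.2), (1.011, 140.3)]
top16 (454, 78.5) red [(1.002, 41.8), (1.002, 54.0)] mark [(0.997, 136.5), (0.998, 139.9)]
stamp 6.09
jar 5.17
tape 24.74
```

View pics/c20.png

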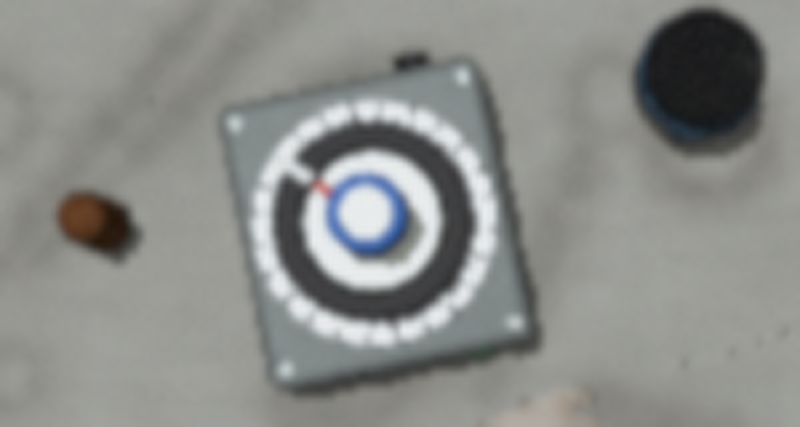

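The top view agrees: pointer 1.00–1.02 against mark 1.00–1.01, and the ring mark is unchanged since the first picture. The jar and stamp are in place. The tape patch differs there, so I'll compare the tape in the side pictures, then hand in.

```bash
python3 - <<'E'
from h import *
for fn in("side0","side15"):
    h=cv2.cvtColor(cv2.imread(f"pics/{fn}.png"),cv2.COLOR_BGR2HSV);m=cv2.inRange(h,(20,50,120),(32,200,255));m[:180]=0;m[215:]=0;m[:,:290]=0;m[:,335:]=0
    print(fn,m.sum()/255,[np.mean(x).round(2) for x in np.nonzero(m)])
close_job()
E
```

```text
side0 349.0 [np.float64(198.3), np.float64(309.38)]
side15 356.0 [np.float64(198.29), np.float64(309.43)]
the job is handed in; nothing more can be done
```

I gripped the blue knob and pressed until the clutch bit, about 7 mm down. I held about 10–13 N total at the wrist, about 10.5 N of it on the clutch after the spring. Under that pressure I turned the knob about 0.97 rad anticlockwise, let it rise, let go and moved the arm clear. The job was handed in at about 15.5 s.

**Alignment:** In the final top view the pointer is at about 1.00–1.02 rad and the mark at 1.00–1.01. In the side view they are 0.96 and 0.97, so they agree within about 0.015 rad.

**Outer ring and bystanders:** The ring mark reads the same as at the start in both views. The jar and stamp patches look unchanged in the top view. The tape patch differed there, which I put down to the arm or its shadow, and the side view has the tape at the same pixels to within 0.1.

**Disagreements and slips:**
- **Fingertip height:** The real fingertips sat about 41 mm above the reported TCP. I confirmed this by closing to 19 mm in free air above the knob, then set the grip height from the camera.
- **Extra turn:** The gripper turned about 0.04 rad further than the pointer did, so the clutch or grip slipped slightly. I corrected this by eye before lifting.
- **Upward tug:** Lifting the gripped knob briefly pulled about 14 N against its upper stop. The pointer and the ring did not move.

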